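# Put the cut glass away in its drawer

### The job

Put the cut glass away: pull the half-open drawer right out, lay every glass blank from the bench flat and squared up on the pile of its own colour in the drawer, lowering it gently until it rests on the pile (never dropping it or pressing hard), and lay the glass cutter flat in the drawer's empty tray. With everything in, slide the drawer fully home. Leave the other things on the bench where they are.

Things in the scene. Friction and masses are not known exactly. Their poses are not given: they have to be found in the camera images.
- cabinet: blue steel bench-top drawer unit, fixed, 270 deep (own x) x 340 wide (own y) x 160 mm high; origin on the bench below the middle of its front face; own -x is the way its drawers come out (towards the robot). The narrow lower drawer stays locked; only the upper one moves
- drawer (a joint): how far the upper drawer is pulled out along the cabinet's -x, m: 0 fully shut (front flush with the cabinet), 0.20 fully out (stop). Starts half open, 0.09 to 0.13. About 2 N of friction; it stays where left. Its grey front spans 51 to 146 mm above the bench, sides and back reach 126 mm. What stands in it must stay below 148 mm above the bench to pass under the cabinet's top
- handle (a point): middle of the drawer's straight steel handle bar, 11 mm thick and 130 mm long along the point's y, 35 mm in front of the drawer's front panel (bar axis to panel), 120 mm above the bench; moves with the drawer. x points the way the drawer shuts, z up
- pile_blue (a point): point on the drawer's floor (84 mm above the bench) under the middle of the pile of blue blanks. The pile's sheets are 110 (point's x) x 52 (y) x 8 mm, like the loose blanks; it does not shift; its height above this point is unknown, 8 to 32 mm. x points the way the drawer shuts, z up. Free room: 29 mm left (divider), 50 mm right (red pile), 35 mm in front
- pile_red (a point): point on the drawer's floor (84 mm above the bench) under the middle of the pile of red blanks. The pile's sheets are 110 (point's x) x 52 (y) x 8 mm, like the loose blanks; it does not shift; its height above this point is unknown, 8 to 32 mm. x points the way the drawer shuts, z up. Free room: 50 mm left (blue pile), 25 mm right (wall), 35 mm in front
- tray (a point): middle of the front edge of the floor of the empty felt-lined tray at the left of the drawer, beyond a 36 mm high divider, floor 84 mm above the bench, the tray runs 210 mm back from here (point's x) and is 84 mm wide (point's y); x points the way the drawer shuts, z up
- cutter: glass cutter: straight green barrel 17 mm thick and high, 105 mm long, with a narrower brass head at its own +x end, 140 mm overall, 70 g, lying along its own x (yaw within about 20 deg of the world's x); origin under the middle of its length, on its underside, near its centre of mass; own z up
- blue_1: blue opal glass blank, 110 (own x) x 52 (own y) x 8 mm, about 110 g, lying flat on the bench (yaw within about 20 deg of the world's x); origin at the centre of its underside, own z up. May be absent
- blue_2: blue opal glass blank, 110 (own x) x 52 (own y) x 8 mm, about 110 g, lying flat on the bench (yaw within about 20 deg of the world's x); origin at the centre of its underside, own z up. May be absent
- blue_3: blue opal glass blank, 110 (own x) x 52 (own y) x 8 mm, about 110 g, lying flat on the bench (yaw within about 20 deg of the world's x); origin at the centre of its underside, own z up. May be absent
- red_1: red opal glass blank, 110 (own x) x 52 (own y) x 8 mm, about 110 g, lying flat on the bench (yaw within about 20 deg of the world's x); origin at the centre of its underside, own z up. May be absent
- red_2: red opal glass blank, 110 (own x) x 52 (own y) x 8 mm, about 110 g, lying flat on the bench (yaw within about 20 deg of the world's x); origin at the centre of its underside, own z up. May be absent
- graphite_block: bystander: small black grooved graphite block, 50 x 32 x 14 mm, origin under its centre
- pot: bystander: small white pot with lid, 34 mm across, 45 mm high, origin under its centre
- graphite_pad: bystander: black graphite pad, 75 x 110 x 12 mm, origin under its centre
- jar: bystander: glass jar with steel lid, 72 mm across, 85 mm high, origin under its centre
- brush: bystander: brush with wooden handle, 170 mm long, lying flat
- carton: bystander: small cardboard carton, 60 x 60 x 50 mm, origin under its centre
Mind the look-alikes: they are no part of the job. What is shaped like the blue_3 but yellow is not meant.

How it is judged:
By the outcome, as a careful person would: the job done as asked, in the order asked, and still so for the second after the job is handed in, with the robot touching nothing.
Of blue_1, blue_2, blue_3, red_1, red_2 only 3 to 5 are there at a start; the rules pass over those that are not, and their reading is None.
At some moment in a run one of cutter may be knocked a few centimetres aside while the robot is not near it.
It also fails if it takes over 210 s, if anything falls off the work surface, if the arm or the gripper's body presses on something with over 40 N, if the wrist force passes 120 N, or if a joint passes its speed limit or range.

### The arm

A 7-joint arm with a two-finger parallel gripper is mounted at the origin on the work surface. World frame = base frame: x ahead of the robot, y to its left, z up, the work surface at z = 0. Lengths are in m, angles in rad, forces in N, time in s.
With the tool pointing down it reaches from about 0.425 to 0.875 m from the base axis. Payload 4.7 kg.
Tool frame: the origin (TCP) lies midway between the tips of the shut fingers; the grasp point (between the pads) lies 19 mm behind it; z points along the fingers, y is the line along which they close (so a half turn about z gives the same grasp; the last joint's range is limited). The gripper opens to 87 mm and grips with 3 to 60 N. Pads are 19 mm wide; open, the fingers measure 117 mm over their backs; the gripper's body (75 mm by 190 mm) begins 51 mm behind the grasp point.
Start: joints at [-1.282, 0.321, -0.07, 1.45, 0.023, 1.371, -0.057], TCP at [0.176, 0.626, 0.189] pointing down, gripper open.
Joint ranges: [-2.86, 2.86], [-0.3, 2.09], [-1.38, 1.24], [0.06, 2.45], [-1.56, 4.7], [0.09, 2.05], [-2.69, 2.69]. Speed limits (rad/s): [2.57, 2.57, 3.14, 3.14, 3.14, 3.14, 3.14].

### API

Orientations are given as a rotation vector (axis times angle).
In Python, from bench import monitor, cams, workorder gives the robot as it stands.
- The arm moves only by the tool move_arm, never from a script. Its arguments are lists of equal length, an entry for each row: "slide": the shift along the tool's x, y, z in cm, a list of three; "roll": the turn about the tool's z in rad. In form: {"slide": [[dx, dy, dz], ...], "roll": [roll, ...]}. A call has 1 to 20 rows; each row is the pose to reach, as a shift and turn from the pose commanded when the call began, along the tool's axes at that moment; what a row does not reach only later rows make up. A row lasts 1/10 s, in which the tool goes at most 50 mm and 8.59 degrees, less where a joint would pass 70% of its speed; a pose out of reach is approached as far as the arm can. A call with a gripper value outside its range is refused whole. "gripper" is the finger opening in cm, from 0 to 8.7, set as the call begins (left out, the last holds). The fingers move at their own pace and stop on an object; "squeeze" is the grip in N (left out, the last holds). Time passes only in rows, so rows that repeat a pose let the fingers close. It gives the time, the measured TCP pose, the force, the opening and the grip force at its end, in the units of the state.
- monitor.get_state(): the state, without advancing time (a new reading comes with each control period).
- cams.get_image(name): name is "scene" or "side" or "wrist"; returns the picture (480x640x3 uint8, red, green, blue); there is no depth.
- cams.get_calibration(name): a dict with "mtx" (3x3 intrinsics, pixels), "R" (3x3) and "t" (3): a world point X has camera coordinates R X + t. Camera axes: x right, y down, z forward; pixel columns grow to the right and rows downward; lengths in m; the calibration is good to about 2 mm. The wrist camera is an equidistant fisheye: a pixel r from the principal point sees the ray r / f radians off the axis. A picture is of the moment at which its call begins: read the wrist's pose just before it. get_calibration takes no time and is no camera call; for the wrist camera it gives the pose at the moment of the call.
- workorder.close_job(): hands the job in; it is judged then, once.
The state is a dict: "time": time; "joint_positions": joint angles; "qd": joint speeds; "joint_torque": joint torques, N m; "position": TCP position; "tool_rot": TCP orientation; "ft_force": force on the tool from outside, world axes, zero at the start; "torque": the same for the moment, N m; "grip_width": opening from 0.0 (shut) to 1.0 (fully open); "grip_force": force on a finger pad.
Only numpy, scipy, OpenCV 4.12 (cv2) and the standard library are available. Lean on these libraries where they do the work, as an engineer would, in place of code of your own. Each camera call takes 0.05 s, during which the arm holds its last target. There are 200 camera calls.

## Working session

There is one attempt and no reset: what is moved stays moved. The work goes in short steps, Python scripts to look and compute and a tool call to move; the robot and the scene stay as the last step left them, time stands still between calls to the robot, and variables do not carry over. Pictures are saved under pics/ and viewed, at most 18 in all, crops included, and the job is handed in when it is done.

Besides the shell and the picture viewer there is one more tool, called after "Call:" as name([rows], argument=value, ...), one row to a line, values as JSON. move_arm: Moves the arm, as the interface text tells. Its arguments: {"type":"object","properties":{"slide":{"type":"array","items":{"type":"array","items":{"type":"number"}}},"roll":{"type":"array","items":{"type":"number"}},"gripper":{"type":"number"},"squeeze":{"type":"number"}},"required":["slide","roll"]}

```bash
ls; mkdir -p pics
python3 - <<'E'
from bench import monitor,cams
import cv2
s=monitor.get_state();print(s)
for n in("scene","side","wrist"):
    c=cams.get_calibration(n);print(n,c)
    cv2.imwrite(f"pics/{n}0.png",cams.get_image(n)[:,:,::-1])
E
```

```text
pics
{'time': 0.0, 'joint_positions': array([-1.28189427,  0.32178229, -0.07007724,  1.45168105,  0.02258756,
        1.37077947, -0.05691296]), 'qd': array([-0.00055802,  0.00065668, -0.00058412,  0.00057139, -0.00105685,
        0.0001731 ,  0.00012526]), 'joint_torque': array([-1.57211758e-06, -4.91280127e+01, -4.03657313e-01, -3.12535536e+01,
       -6.36885781e-02,  4.37744055e-02,  1.92657567e-04]), 'position': array([0.17626666, 0.625008  , 0.1883849 ]), 'tool_rot': array([-4.30265352e-01, -3.11181899e+00,  2.91517791e-03]), 'ft_force': array([-0.36143993,  0.33017176, -0.33920864]), 'torque': array([ 0.0215121 , -0.05751708, -0.00263739]), 'grip_force': 0.0, 'grip_width': 0.9981530602065924}
scene {'mtx': array([[530.07899169,   0.        , 320.16212485],
       [  0.        , 530.07899169, 239.30520627],
       [  0.        ,   0.        ,   1.        ]]), 'R': array([[ 0.47750273,  0.87846338, -0.01712386],
       [ 0.54093003, -0.30927733, -0.78213952],
       [-0.69237695,  0.36421095, -0.62286799]]), 't': array([-0.18595276, -0.22270502,  1.7586185 ])}
side {'mtx': array([[464.95848999,   0.        , 317.2242384 ],
       [  0.        , 464.95848999, 238.97236537],
       [  0.        ,   0.        ,   1.        ]]), 'R': array([[ 0.90792705, -0.41909506,  0.00527235],
       [-0.28426031, -0.62496779, -0.72705662],
       [ 0.30800089,  0.65861566, -0.68655726]]), 't': array([-0.47707907,  0.17217324,  0.998658  ])}
wrist {'mtx': array([[371.64829954,   0.        , 322.3673789 ],
       [  0.        , 371.64829954, 237.97696339],
       [  0.        ,   0.        ,   1.        ]]), 'R': array([[ 0.27239334,  0.9621853 , -0.00114472],
       [ 0.93356166, -0.26400162,  0.24241653],
       [ 0.23294741, -0.06710131, -0.97017159]]), 't': array([-0.64946175, -0.02828458,  0.38933094])}
```

View pics/scene0.png

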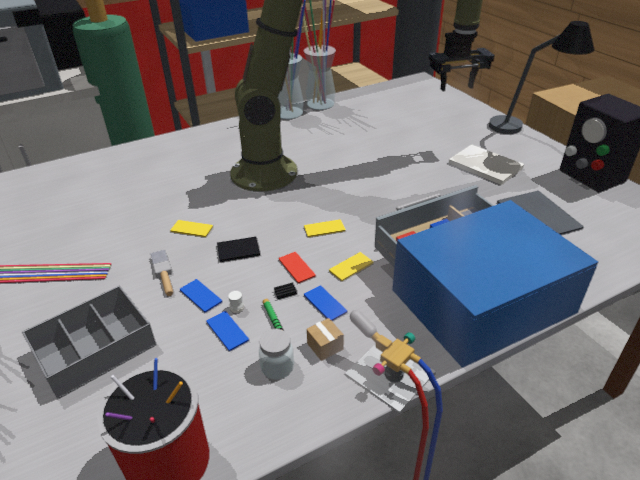

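View pics/side0.png

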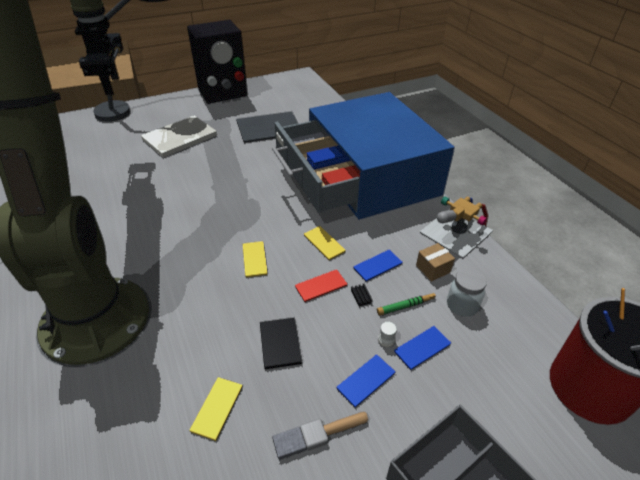

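Three blue blanks and one red on the bench (plus three yellow decoys). The green cutter is at scene (273,313), the drawer at scene (430,225).

```bash
cat > h.py <<'E'
import numpy as np,cv2
from bench import monitor,cams
from scipy.optimize import minimize,least_squares
from scipy.spatial.transform import Rotation as Ro
def proj(c,X):
    P=np.atleast_2d(X)@c["R"].T+c["t"]; K=c["mtx"]
    if c.get("fish"):
        r=np.hypot(P[:,0],P[:,1]); th=np.arctan2(r,P[:,2]); s=th/np.maximum(r,1e-9)
        return np.c_[P[:,0]*s,P[:,1]*s]*K[0,0]+K[:2,2]
    return P[:,:2]/P[:,2:]*K[0,0]+K[:2,2]
def ray(c,uv):
    d=(np.atleast_2d(uv)-c["mtx"][:2,2])/c["mtx"][0,0]
    if c.get("fish"):
        th=np.linalg.norm(d,axis=1,keepdims=True); d=np.c_[d/np.maximum(th,1e-9)*np.sin(th),np.cos(th)]
    else: d=np.c_[d,np.ones(len(d))]
    return -c["R"].T@c["t"], d@c["R"]
def back(c,uv,z):
    o,d=ray(c,uv); return o+d*((z-o[2])/d[:,2])[:,None]
def cal(n):
    c=dict(cams.get_calibration(n)); c["fish"]=n=="wrist"; return c
HUE={"blue":(105,130),"green":(45,80),"red":(0,6),"yellow":(22,34)}
def mask(img,col):
    h=cv2.cvtColor(img,cv2.COLOR_RGB2HSV); lo,hi=HUE[col]
    m=cv2.inRange(h,(lo,130,50),(hi,255,255))
    if col=="red": m|=cv2.inRange(h,(172,130,50),(180,255,255))
    return cv2.morphologyEx(m,cv2.MORPH_CLOSE,np.ones((3,3)))
def blobs(c,img,col,z,amin=60):
    """outlines back-projected on plane z: centre, yaw, size"""
    out=[]
    for k in cv2.findContours(mask(img,col),cv2.RETR_EXTERNAL,cv2.CHAIN_APPROX_NONE)[0]:
        if cv2.contourArea(k)<amin: continue
        P=back(c,k[:,0].astype(float),z)[:,:2]
        (x,y),(w,h),a=cv2.minAreaRect((P*1000).astype(np.float32))
        if w<h: w,h,a=h,w,a+90
        a=(a+90)%180-90
        if w<200: out.append((round(x),round(y),round(a,1),round(w),round(h),tuple(k[:,0].mean(0).round().astype(int))))
    return out
def boxpts(x,y,yaw,L,W,H,z0=0):
    p=np.array([[i*L/2,j*W/2] for i in(-1,1) for j in(-1,1)])@np.array([[np.cos(yaw),np.sin(yaw)],[-np.sin(yaw),np.cos(yaw)]])+[x,y]
    return np.r_[np.c_[p,np.full(4,z0)],np.c_[p,np.full(4,z0+H)]]
E
python3 - <<'E'
from h import *
for n in("scene","side"):
    img=cv2.imread(f"pics/{n}0.png")[:,:,::-1].copy();c=cal(n)
    for col,z in(("blue",.005),("red",.005),("yellow",.005),("green",.012)):
        for b in blobs(c,img,col,z): print(n,col,*b)
a=cv2.imread("pics/scene0.png")[175:360,365:605];b=cv2.imread("pics/side0.png")[85:235,265:465]
cv2.imwrite("pics/c1.png",cv2.resize(a,None,fx=3.3,fy=3.2,interpolation=2));cv2.imwrite("pics/c2.png",cv2.resize(b,None,fx=4,fy=4,interpolation=2))
E
```

```text
scene blue 638 -532 -14.6 82 8 (np.int64(155), np.int64(374))
scene blue 598 -356 8.0 112 52 (np.int64(227), np.int64(330))
scene blue 630 -119 7.2 110 52 (np.int64(325), np.int64(303))
scene blue 457 -373 16.1 113 52 (np.int64(200), np.int64(295))
scene red 833 -565 89.8 173 143 (np.int64(166), np.int64(454))
scene red 481 -120 2.4 111 53 (np.int64(297), np.int64(267))
scene red 516 974 -51.1 76 37 (np.int64(597), np.int64(164))
scene red -509 -124 -5.8 138 30 (np.int64(183), np.int64(121))
scene red -1890 766 -23.7 192 109 (np.int64(254), np.int64(3))
scene yellow 548 4 -79.4 112 54 (np.int64(350), np.int64(266))
scene yellow 371 22 75.4 109 55 (np.int64(324), np.int64(228))
scene yellow 183 -308 47.0 111 57 (np.int64(191), np.int64(228))
scene green 611 -249 -5.2 89 14 (np.int64(272), np.int64(315))
scene green 468 1056 -51.4 82 35 (np.int64(602), np.int64(150))
side blue 458 -370 16.2 111 53 (np.int64(365), np.int64(380))
side blue 598 -353 8.4 111 53 (np.int64(422), np.int64(347))
side blue 999 -463 56.5 57 10 (np.int64(608), np.int64(320))
side blue 631 -115 7.7 111 53 (np.int64(377), np.int64(265))
side red 481 -117 2.2 110 54 (np.int64(321), np.int64(285))
side red 715 252 1.6 120 57 (np.int64(340), np.int64(175))
side yellow 182 -305 47.0 110 52 (np.int64(216), np.int64(409))
side yellow 370 26 75.4 112 50 (np.int64(254), np.int64(259))
side yellow 549 9 -79.7 112 52 (np.int64(324), np.int64(242))
side green 617 -248 -4.9 92 16 (np.int64(403), np.int64(304))
```

View pics/c1.png

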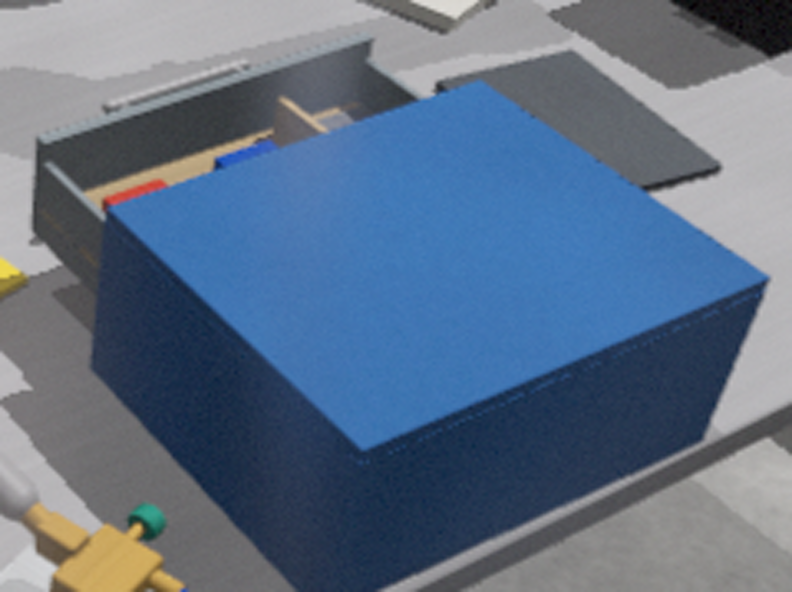

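View pics/c2.png

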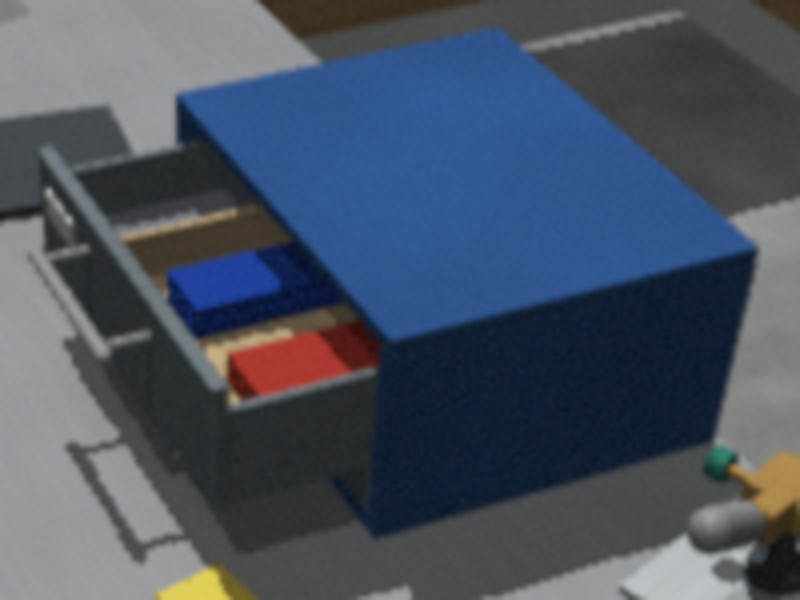

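Crops: cabinet top corners c1 (105,212),(482,83),(768,280),(362,450); c2 (180,95),(500,30),(755,248),(388,340). Handle ends c1 (107,107),(247,68), c2 (35,258),(105,352).

Run:
```python
from h import *
A=lambda L:np.array(L)/[3.3,3.2]+[365,175]-[.35,.34]
B=lambda L:np.array(L)/4+[265,85]-.37
cs,cd=cal("scene"),cal("side")
loc=lambda p,L:np.array([[p[0]+np.cos(p[2])*x-np.sin(p[2])*y,p[1]+np.sin(p[2])*x+np.cos(p[2])*y,z] for x,y,z in L])
FR,FL,BL,BR=(0,-.17,.16),(0,.17,.16),(.27,.17,.16),(.27,-.17,.16)
o1=A([(105,212),(482,83),(768,280),(362,450),(93,368)]);o2=B([(388,340),(180,95),(500,30),(755,248),(377,535),(712,440)])
L1=[FR,FL,BL,BR,(0,-.17,0)];L2=[FR,FL,BL,BR,(0,-.17,0),(.27,-.17,0)]
f=lambda p,s:np.r_[(proj(cs,loc(p,L1))-o1).ravel()*(s!=2),(proj(cd,loc(p,L2))-o2).ravel()*(s!=1)]
for s in(0,1,2):
    r=least_squares(f,[.75,.2,0],args=(s,));print(s,r.x.round(4),abs(r.fun).max())
    if s==0:p=r.x
    print(r.fun.round(1)) if s==0 else 0
h=lambda d:[(-d-.035,-.065,.12),(-d-.035,.065,.12)]
hs=A([(107,107),(247,68)]);hd=B([(105,352),(35,258)])
for nm,c,uv in(("sc",cs,hs),("sd",cd,hd)):
    W=back(c,uv,.12)[:,:2]-p[:2];print(nm,(W@np.array([[np.cos(p[2]),-np.sin(p[2])],[np.sin(p[2]),np.cos(p[2])]])).round(4))
# pile tops blue/red in side, front edge corners
for z in(.1,.108,.116):
    W=back(cd,B([(170,272),(190,335),(232,352),(235,405)]),z)[:,:2]-p[:2];print(z,(W@np.array([[np.cos(p[2]),-np.sin(p[2])],[np.sin(p[2]),np.cos(p[2])]])).round(4).tolist())
```

```text
0 [ 0.6741  0.2211 -0.0269] 2.2611841800834895
[ 0.5 -2.3  0.1 -1.8  1.9 -1.2  0.2 -0.1 -0.6 -0.5  1.   0.8 -0.6 -0.3
  0.3 -0.3  1.9  0.4 -0.6  1.8  0.8  1.2]
1 [ 0.6759  0.218  -0.0263] 1.6689060170414223
2 [ 0.675   0.2251 -0.0282] 1.1953546764664225
sc [[-0.1476 -0.0687]
 [-0.1412  0.062 ]]
sd [[-0.1448 -0.0577]
 [-0.1496  0.0637]]
0.1 [[-0.0597, 0.0407], [-0.0763, -0.0347], [-0.0583, -0.0633], [-0.0798, -0.117]]
0.108 [[-0.0643, 0.0292], [-0.0807, -0.0454], [-0.063, -0.0737], [-0.0842, -0.1267]]
0.116 [[-0.0689, 0.0178], [-0.0852, -0.056], [-0.0676, -0.084], [-0.0886, -0.1365]]
```

```bash
cat >> h.py <<'E'
def plan(xyz,yy,s=None):
    """slide(cm)/roll from the current pose to TCP xyz, with tool y at yaw yy deg (mod 180)"""
    s=s or monitor.get_state(); R=Ro.from_rotvec(s["tool_rot"]).as_matrix()
    cur=np.degrees(np.arctan2(R[1,1],R[0,1])); d=(cur-yy+90)%180-90
    sl=R.T@(np.array(xyz)-s["position"])*100
    print("slide",sl.round(2).tolist(),"roll",round(np.radians(d),3),"or",round(np.radians(d-np.sign(d)*180),3),"q7",s["joint_positions"][6].round(2),"rows",int(np.ceil(max(np.linalg.norm(sl)/5,abs(d)/8.59))))
E
python3 - <<'E'
from h import *
cs,cd=cal("scene"),cal("side")
print("jar top",back(cs,[276,342],.085),back(cd,[470,280],.085))
print("pot top",back(cs,[235,295],.045),back(cd,[389,325],.045))
print("carton",back(cs,[325,330],.05),back(cd,[437,256],.05))
print("gblock",back(cs,[286,290],.014),back(cd,[362,294],.014))
plan([.528,.225,.2],-1.5)
E
```

```text
jar top [[ 0.75078981 -0.29697344  0.085     ]] [[ 0.73972692 -0.29714845  0.085     ]]
pot top [[ 0.54148759 -0.30912215  0.045     ]] [[ 0.54502622 -0.30206574  0.045     ]]
carton [[ 0.74395377 -0.17981819  0.05      ]] [[ 0.74444126 -0.1841157   0.05      ]]
gblock [[ 0.5555077  -0.18521531  0.014     ]] [[ 0.54906185 -0.18657955  0.014     ]]
slide [-44.71, -28.97, -1.09] roll 1.322 or -1.819 q7 -0.06 rows 11
```

Call:
move_arm([
  [-44.7,-29,-1],
  [-44.7,-29,-1],
  [-44.7,-29,-1],
  [-44.7,-29,-1],
  [-44.7,-29,-1],
  [-44.7,-29,-1],
  [-44.7,-29,-1],
  [-44.7,-29,-1],
  [-44.7,-29,-1],
  [-44.7,-29,-1],
  [-44.7,-29,-1],
  [-44.7,-29,-1],
  [-44.7,-29,-1],
  [-44.7,-29,-1],
  [-44.7,-29,-1],
  [-44.7,-29,-1],
  [-44.7,-29,-1],
], roll=[1.322,1.322,1.322,1.322,1.322,1.322,1.322,1.322,1.322,1.322,1.322,1.322,1.322,1.322,1.322,1.322,1.322], gripper=2.6)

```text
time: 1.85
position: [0.5275, 0.2261, 0.1995]
tool_rot: [-2.248, -2.194, -0.0]
ft_force: [0.8, 0.5, 0.8]
grip_width: 0.298
grip_force: 0.0
```

Run:
```python
from h import *
plan([.528,.225,.103],-1.5)
c=cal("wrist");print(c["R"].round(3).tolist(),c["t"].round(3));cv2.imwrite("pics/w1.png",cams.get_image("wrist")[:,:,::-1])
```

```text
slide [-0.11, 0.05, 9.65] roll 0.002 or -3.14 q7 -0.42 rows 2
[[1.0, -0.026, -0.0], [-0.025, -0.97, 0.242], [-0.006, -0.242, -0.97]] [-0.521  0.201  0.457]
```

View pics/w1.png

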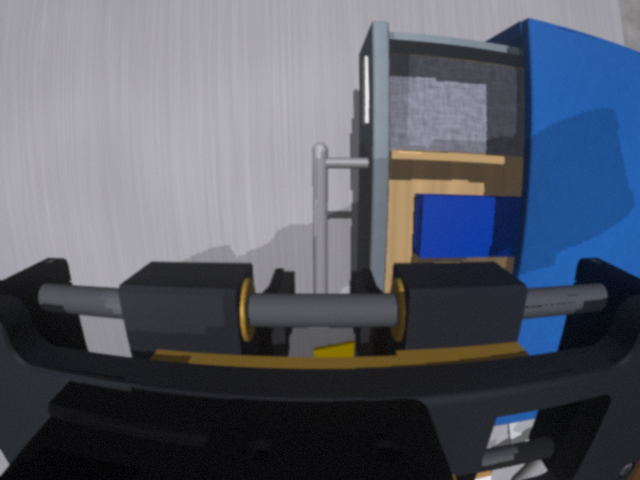

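The wrist view shows the bar (u≈321) centred between the fingers (u≈290 and 352), so I'm going straight down.

Call:
move_arm([
  [0,0,3],
  [0,0,6],
  [0,0,9],
  [0,0,9.6],
  [0,0,9.6],
  [0,0,9.6],
], roll=[0,0,0,0,0,0])

```text
time: 2.5
position: [0.529, 0.2257, 0.1051]
tool_rot: [2.25, 2.192, 0.004]
ft_force: [0.8, 1.3, 0.6]
grip_width: 0.299
grip_force: 0.0
```

Call:
move_arm([
  [0,0,0],
  [0,0,0],
  [0,0,0],
  [0,0,0],
  [0,0,0],
], roll=[0,0,0,0,0], gripper=0, squeeze=20)

```text
time: 3.0
position: [0.528, 0.2253, 0.1037]
tool_rot: [2.25, 2.192, 0.001]
ft_force: [0.3, -0.4, 0.3]
grip_width: 0.017
grip_force: 0.0
```

Run:
```python
from h import *
print(monitor.get_state()["grip_width"])
a=cams.get_image("side")[60:260,200:400];b=cams.get_image("wrist")[120:320,200:400]
cv2.imwrite("pics/x2.png",cv2.resize(np.hstack([a,b])[:,:,::-1],None,fx=2,fy=2.0))
```

```text
0.01674840429049581
```

View pics/x2.png

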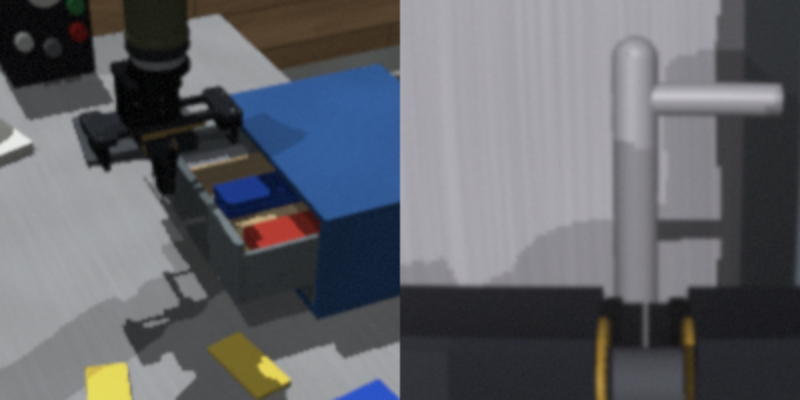

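Run:
```python
from h import *
s=monitor.get_state();print(s["position"],s["grip_width"],s["grip_force"])
for n in("scene","side"): print(n,proj(cal(n),[s["position"],[.528,.225,.12],[.526,.16,.12],[.53,.29,.12]]).round(1).tolist())
a=cams.get_image("side")[110:190,240:320];b=cams.get_image("scene")[170:250,365:445]
cv2.imwrite("pics/x3.png",cv2.resize(np.hstack([a,b])[:,:,::-1],None,fx=5,fy=5,interpolation=2))
```

```text
[0.52791747 0.22522011 0.10347316] 0.006543221926040472 0.0
scene [[418.7, 206.3], [419.3, 201.2], [398.5, 207.9], [439.3, 194.8]]
side [[282.8, 166.2], [282.6, 161.0], [291.3, 174.3], [274.5, 148.6]]
```

View pics/x3.png

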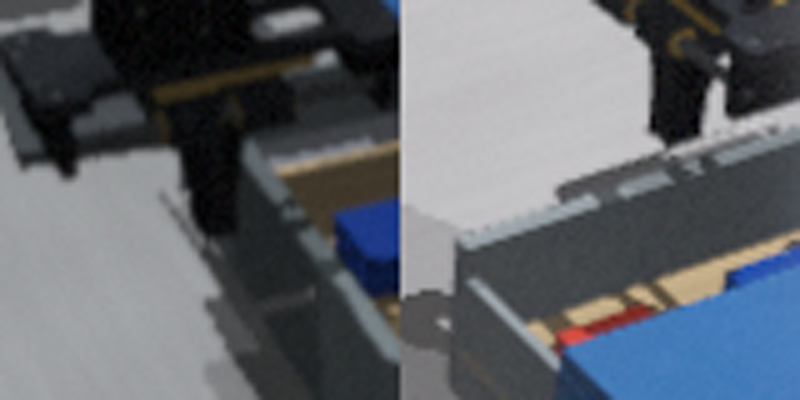

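Run:
```python
from h import *
p=np.array([.1763,.625,.1884]);y=np.array([.271,.9625,0])
for n in("scene","side"):
    for dz in(0,.022): print(n,dz,proj(cal(n),[p+y*.0435+[0,0,dz],p-y*.0435+[0,0,dz]]).round(1).tolist())
a=cv2.imread("pics/scene0.png")[30:110,410:510];b=cv2.imread("pics/side0.png")[30:110,60:160]
cv2.imwrite("pics/x4.png",cv2.resize(np.hstack([a,b]),None,fx=4,fy=4,interpolation=2))
```

```text
scene 0 [[467.2, 95.9], [442.5, 98.7]]
scene 0.022 [[468.2, 89.5], [443.4, 92.3]]
side 0 [[118.2, 90.9], [113.6, 104.9]]
side 0.022 [[116.1, 83.8], [111.2, 97.6]]
```

View pics/x4.png

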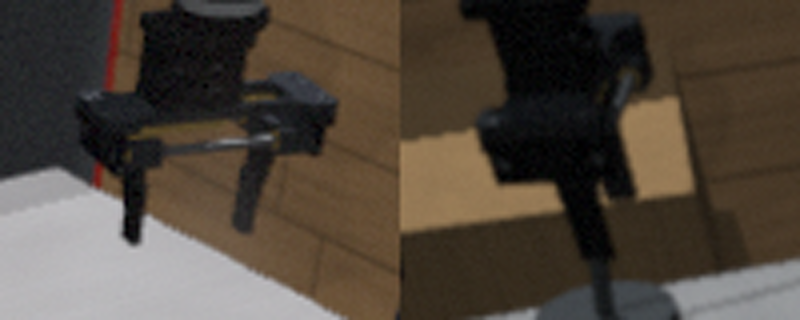

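The fingertips appear about 25 mm above the reported TCP, so they shut above the bar. I'll reopen, go lower and grip.

Call:
move_arm([
  [0,0,0],
  [0,0,0],
  [0,0,0],
  [0,0,0.5],
  [0,0,1],
  [0,0,1.5],
  [0,0,2],
  [0,0,2],
  [0,0,2],
], roll=[0,0,0,0,0,0,0,0,0], gripper=2.6)

```text
time: 4.1
position: [0.5278, 0.2252, 0.0832]
tool_rot: [-2.25, -2.192, 0.001]
ft_force: [-0.3, -0.6, -0.1]
grip_width: 0.299
grip_force: 0.0
```

Call:
move_arm([
  [0,0,0],
  [0,0,0],
  [0,0,0],
  [0,0,0],
  [0,0,0],
], roll=[0,0,0,0,0], gripper=0, squeeze=20)

```text
time: 4.6
position: [0.5276, 0.2253, 0.0836]
tool_rot: [-2.25, -2.192, 0.0]
ft_force: [-2.0, -1.0, 1.1]
grip_width: 0.116
grip_force: 20.0
```

Call:
move_arm([
  [0,-0.7,0],
  [0,-1.5,0],
  [0,-2.5,0],
  [0,-3.5,0],
  [0,-4.5,0],
  [0,-5.5,0],
  [0,-6.5,0],
  [0,-7.5,0],
  [0,-8.2,0],
  [0,-8.6,0],
  [0,-8.9,0],
  [0,-9.1,0],
  [0,-9.1,0],
  [0,-9.1,0],
], roll=[0,0,0,0,0,0,0,0,0,0,0,0,0,0])

```text
time: 6.0
position: [0.438, 0.2274, 0.0836]
tool_rot: [2.25, 2.191, 0.002]
ft_force: [5.3, -0.8, -1.2]
grip_width: 0.117
grip_force: 20.0
```

Call:
move_arm([
  [0,-0.2,0],
  [0,-0.4,0],
  [0,-0.6,0],
  [0,-0.6,0],
], roll=[0,0,0,0])

```text
time: 6.4
position: [0.4383, 0.2275, 0.0837]
tool_rot: [2.246, 2.185, 0.018]
ft_force: [21.6, 2.1, -14.8]
grip_width: 0.118
grip_force: 20.0
```

At the stop. Release and rise.

Call:
move_arm([
  [0,0.5,0],
  [0,0.5,0],
  [0,0.5,0],
], roll=[0,0,0])

```text
time: 6.7
position: [0.438, 0.2275, 0.0836]
tool_rot: [2.249, 2.19, 0.004]
ft_force: [7.9, 0.7, -1.8]
grip_width: 0.119
grip_force: 20.0
```

Call:
move_arm([
  [0,0,0],
  [0,0,0],
  [0,0,0],
  [0,0,-4],
  [0,0,-8],
  [0,0,-12],
  [0,0,-16],
  [0,0,-16],
], roll=[0,0,0,0,0,0,0,0], gripper=2.6)

```text
time: 7.5
position: [0.4378, 0.2294, 0.2491]
tool_rot: [2.249, 2.193, 0.014]
ft_force: [0.5, -0.3, -0.0]
grip_width: 0.297
grip_force: 0.0
```

Run:
```python
from h import *
plan([.5,.10,.30],88.5)
```

```text
slide [-12.75, 6.58, -5.13] roll -1.57 or 1.571 q7 -0.58 rows 11
```

Call:
move_arm([
  [0,0,-5],
  [0,0,-5],
  [0,0,-5],
  [0,0,-5],
  [0,0,-5],
  [0,0,-5],
  [0,0,-5],
  [0,0,-5],
  [0,0,-5],
  [0,0,-5],
  [0,0,-5],
  [0,0,-5],
  [0,0,-5],
  [0,0,-5],
], roll=[1.571,1.571,1.571,1.571,1.571,1.571,1.571,1.571,1.571,1.571,1.571,1.571,1.571,1.571], gripper=7.0)

```text
time: 8.9
position: [0.4356, 0.2276, 0.2931]
tool_rot: [3.141, -0.039, -0.001]
ft_force: [0.5, -0.6, 0.1]
grip_width: 0.807
grip_force: 0.0
```

Run:
```python
from h import *
s=monitor.get_state();print(s["position"],s["joint_positions"][6],s["time"])
c=cal("wrist");np.savez("w2.npz",**c);i=cams.get_image("wrist");cv2.imwrite("pics/w2.png",i[:,:,::-1])
j=cams.get_image("side");cv2.imwrite("pics/s2.png",j[:,:,::-1])
cv2.imwrite("pics/w2v.png",cv2.resize(i[0:290,130:530,::-1],None,fx=2,fy=2,interpolation=2))
```

```text
[0.43561084 0.22759468 0.29308379] -2.1455260778729253 8.9
```

View pics/w2v.png

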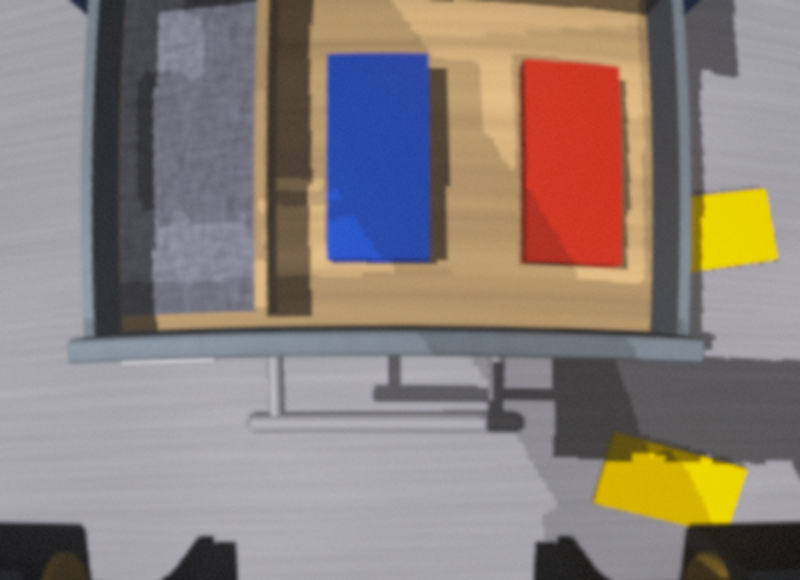

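Drawer fully out: blue pile top corners (crop) at (328,55),(428,54),(430,262),(328,262), red at (523,60),(619,67),(622,266),(522,263), handle bar at v≈421.

Run:
```python
from h import *
c=dict(np.load("w2.npz"));c["fish"]=True
U=lambda L:np.array(L,float)/2+[130,0]-.25
print("handle",back(c,U([(253,421),(520,421)]),.12).round(4).tolist())
print("front top outer edge",back(c,U([(70,361),(703,358)]),.146).round(4).tolist())
print("tray front L/R, back?",back(c,U([(122,316),(262,316),(254,310),(155,310)]),.084).round(4).tolist())
print("divider top",back(c,U([(254,306),(256,3),(268,306),(271,3)]),.12).round(4).tolist())
for nm,q in(("blue",[(328,55),(428,54),(430,262),(328,262)]),("red",[(523,60),(619,67),(622,266),(522,263)])):
    q=U(q)
    def f(p):
        P=boxpts(p[0],p[1],p[2],.11,.052,0,p[3])[[3,2,0,1]]; return (proj(c,P)-q).ravel()
    r=least_squares(f,[.56,.2,0,.1]);print(nm,r.x.round(4),np.abs(r.fun).max().round(2))
    for z in(.092,.1,.108,.116):
        r=least_squares(lambda p:f([*p,z]),[.56,.2,0]);print(z,r.x.round(4),(r.fun**2).sum().round(2))
```

```text
handle [[0.4396, 0.2952, 0.12], [0.4361, 0.1596, 0.12]]
front top outer edge [[0.4776, 0.3815, 0.146], [0.4712, 0.0715, 0.146]]
tray front L/R, back? [[0.4967, 0.3749, 0.084], [0.4917, 0.2939, 0.084], [0.4952, 0.2982, 0.084], [0.4987, 0.3548, 0.084]]
divider top [[0.4977, 0.2917, 0.12], [0.6574, 0.2878, 0.12], [0.4974, 0.2847, 0.12], [0.6566, 0.2801, 0.12]]
blue [ 0.5729  0.228  -0.0213  0.1093] 0.51
0.092 [ 0.5758  0.2281 -0.0213] 25.22
0.1 [ 0.5745  0.2281 -0.0213] 8.13
0.108 [ 0.5731  0.228  -0.0213] 0.97
0.116 [ 0.5717  0.228  -0.0212] 5.02
red [ 0.571   0.1275 -0.0266  0.1072] 1.07
0.092 [ 0.5735  0.1237 -0.0246] 20.54
0.1 [ 0.5722  0.1257 -0.0256] 6.91
0.108 [ 0.5708  0.1277 -0.0267] 2.79
0.116 [ 0.5695  0.1296 -0.0277] 9.39
```

Run:
```python
from h import *
plan([.40,-.22,.30],-88)
```

```text
slide [-2.45, 44.84, -0.66] roll -0.06 or 3.081 q7 -2.15 rows 9
```

Call:
move_arm([
  [-2.4,44.8,-0.7],
  [-2.4,44.8,-0.7],
  [-2.4,44.8,-0.7],
  [-2.4,44.8,-0.7],
  [-2.4,44.8,-0.7],
  [-2.4,44.8,-0.7],
  [-2.4,44.8,-0.7],
  [-2.4,44.8,-0.7],
  [-2.4,44.8,-0.7],
  [-2.4,44.8,-0.7],
  [-2.4,44.8,-0.7],
  [-2.4,44.8,-0.7],
  [-2.4,44.8,-0.7],
  [-2.4,44.8,-0.7],
  [-2.4,44.8,-0.7],
], roll=[-0.06,-0.06,-0.06,-0.06,-0.06,-0.06,-0.06,-0.06,-0.06,-0.06,-0.06,-0.06,-0.06,-0.06,-0.06])

```text
time: 10.5
position: [0.4005, -0.2189, 0.3004]
tool_rot: [3.141, 0.056, -0.0]
ft_force: [-0.1, 0.3, -0.1]
grip_width: 0.806
grip_force: 0.0
```

```bash
cat >> h.py <<'E'
def look(name):
    c=cal("wrist"); i=cams.get_image("wrist"); cv2.imwrite(f"pics/{name}.png",i[:,:,::-1]); np.savez(name+".npz",**c); return c,i
E
python3 - <<'E'
from h import *
s=monitor.get_state();print(s["position"],s["joint_positions"][6],s["time"])
c,i=look("w3")
for col,z in(("blue",.007),("red",.007),("yellow",.007),("green",.012)):
    for b in blobs(c,i,col,z): print(col,*b)
E
```

```text
[ 0.40050105 -0.21887808  0.30040896] -1.246719141261756 10.5
blue 456 -369 16.0 109 52 (np.int64(435), np.int64(160))
blue 602 324 0.5 143 79 (np.int64(12), np.int64(82))
blue 596 -353 8.3 109 52 (np.int64(427), np.int64(59))
blue 625 -117 7.0 101 52 (np.int64(252), np.int64(32))
blue 683 80 70.3 57 20 (np.int64(130), np.int64(6))
red 479 -117 1.5 109 51 (np.int64(248), np.int64(136))
red 598 209 -1.7 139 72 (np.int64(57), np.int64(73))
yellow 175 -333 -89.4 169 74 (np.int64(388), np.int64(353))
yellow 369 26 75.3 111 52 (np.int64(154), np.int64(215))
yellow 547 7 -79.1 111 53 (np.int64(165), np.int64(90))
green 615 -245 -5.7 92 14 (np.int64(349), np.int64(38))
```

View pics/w3.png

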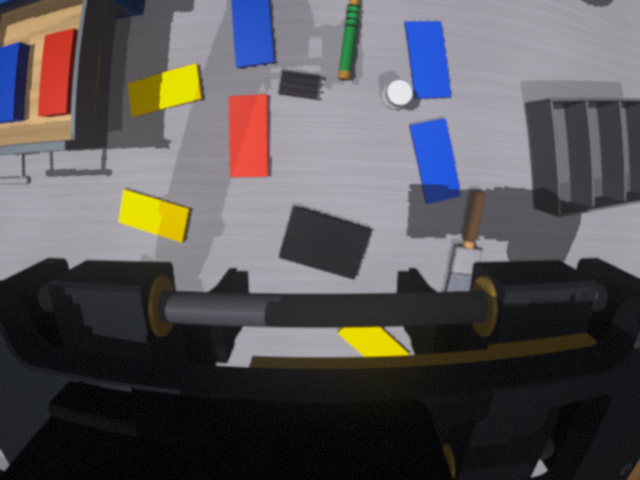

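Clear view: red at px (248,136), blues at (435,160), (427,59), (252,32), cutter at (349,38). Start with the red one.

Run:
```python
from h import *
plan([.480,-.1175,.05],-88.2)
```

```text
slide [8.31, -9.87, 25.04] roll 0.004 or -3.138 q7 -1.25 rows 6
```

Call:
move_arm([
  [8.3,-9.9,12],
  [8.3,-9.9,12],
  [8.3,-9.9,12],
  [8.3,-9.9,12],
  [8.3,-9.9,17],
  [8.3,-9.9,22],
  [8.3,-9.9,25],
  [8.3,-9.9,25],
  [8.3,-9.9,25],
], roll=[0.004,0.004,0.004,0.004,0.004,0.004,0.004,0.004,0.004])

```text
time: 11.45
position: [0.4802, -0.118, 0.051]
tool_rot: [3.141, 0.047, -0.0]
ft_force: [0.6, -0.1, 0.6]
grip_width: 0.803
grip_force: 0.0
```

Call:
move_arm([
  [0,0,1],
  [0,0,2],
  [0,0,3],
  [0,0,4],
  [0,0,4.5],
  [0,0,4.5],
  [0,0,4.5],
], roll=[0,0,0,0,0,0,0])

```text
time: 12.15
position: [0.4799, -0.118, 0.0055]
tool_rot: [3.141, 0.047, -0.0]
ft_force: [-0.2, -0.1, 0.1]
grip_width: 0.804
grip_force: 0.0
```

Call:
move_arm([
  [0,0,0.3],
  [0,0,0.6],
  [0,0,0.6],
  [0,0,0.6],
], roll=[0,0,0,0])

```text
time: 12.55
position: [0.4799, -0.1179, -0.0005]
tool_rot: [-3.141, -0.047, -0.0]
ft_force: [0.5, 0.2, -0.6]
grip_width: 0.809
grip_force: 0.0
```

Call:
move_arm([
  [0,0,0.4],
  [0,0,0.8],
  [0,0,1.2],
  [0,0,1.4],
  [0,0,1.4],
], roll=[0,0,0,0,0])

```text
time: 13.05
position: [0.4795, -0.1178, -0.015]
tool_rot: [3.141, 0.047, -0.001]
ft_force: [0.5, -0.2, -0.4]
grip_width: 0.802
grip_force: 0.0
```

Call:
move_arm([
  [0,0,0.2],
  [0,0,0.3],
  [0,0,0.3],
], roll=[0,0,0])

```text
time: 13.35
position: [0.4798, -0.1178, -0.0176]
tool_rot: [-3.141, -0.047, 0.0]
ft_force: [0.1, -0.4, -1.2]
grip_width: 0.804
grip_force: 0.0
```

Call:
move_arm([
  [0,0,0.15],
  [0,0,0.25],
  [0,0,0.25],
], roll=[0,0,0])

```text
time: 13.65
position: [0.4797, -0.1179, -0.0202]
tool_rot: [-3.141, -0.047, 0.0]
ft_force: [-0.1, 0.7, -0.2]
grip_width: 0.804
grip_force: 0.0
```

Run:
```python
from h import *
s=monitor.get_state();print(s["position"])
c=cal("side");i=cams.get_image("side")[220:320,255:385];j=cams.get_image("scene")[210:310,240:370]
cv2.imwrite("pics/x5.png",cv2.resize(np.hstack([i,j])[:,:,::-1],None,fx=3,fy=3,interpolation=2))
```

```text
[ 0.47974517 -0.11786692 -0.02018719]
```

View pics/x5.png

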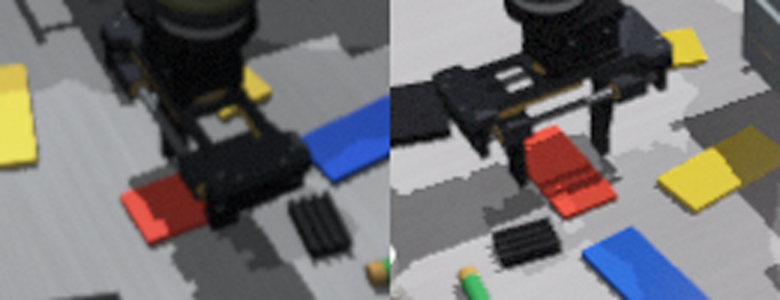

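Call:
move_arm([
  [0,0,0.1],
  [0,0,0.2],
  [0,0,0.2],
], roll=[0,0,0])

```text
time: 14.05
position: [0.4797, -0.1178, -0.0222]
tool_rot: [-3.141, -0.047, 0.0]
ft_force: [-0.0, 0.6, -0.5]
grip_width: 0.805
grip_force: 0.0
```

Call:
move_arm([
  [0,0,0.1],
  [0,0,0.2],
  [0,0,0.2],
], roll=[0,0,0])

```text
time: 14.35
position: [0.4797, -0.1178, -0.0242]
tool_rot: [-3.141, -0.047, 0.0]
ft_force: [-0.1, -0.3, 0.2]
grip_width: 0.8
grip_force: 0.0
```

Call:
move_arm([
  [0,0,0.1],
  [0,0,0.2],
  [0,0,0.2],
], roll=[0,0,0])

```text
time: 14.65
position: [0.4797, -0.1178, -0.0262]
tool_rot: [-3.141, -0.047, 0.0]
ft_force: [-0.4, -0.1, 0.4]
grip_width: 0.806
grip_force: 0.0
```

Call:
move_arm([
  [0,0,0.1],
  [0,0,0.2],
  [0,0,0.2],
], roll=[0,0,0])

```text
time: 14.95
position: [0.4798, -0.1178, -0.0282]
tool_rot: [-3.141, -0.047, 0.0]
ft_force: [-0.0, 0.8, 0.6]
grip_width: 0.805
grip_force: 0.0
```

Call:
move_arm([
  [0,0,0.1],
  [0,0,0.1],
  [0,0,0.1],
], roll=[0,0,0])

```text
time: 15.25
position: [0.4798, -0.1178, -0.0291]
tool_rot: [-3.141, -0.047, -0.0]
ft_force: [0.2, -0.4, 0.6]
grip_width: 0.811
grip_force: 0.0
```

Call:
move_arm([
  [0,0,0.1],
  [0,0,0.1],
  [0,0,0.1],
], roll=[0,0,0])

```text
time: 15.55
position: [0.4798, -0.1179, -0.0301]
tool_rot: [-3.141, -0.047, 0.0]
ft_force: [0.5, 0.1, 0.2]
grip_width: 0.807
grip_force: 0.0
```

Call:
move_arm([
  [0,0,0],
  [0,0,0],
  [0,0,0],
  [0,0,0],
  [0,0,0],
], roll=[0,0,0,0,0], gripper=4.5, squeeze=15)

```text
time: 16.05
position: [0.4799, -0.1179, -0.03]
tool_rot: [-3.141, -0.047, -0.0]
ft_force: [-0.0, -0.4, -0.3]
grip_width: 0.596
grip_force: 15.0
```

Call:
move_arm([
  [0,0,-1],
  [0,0,-3],
  [0,0,-7],
  [0,0,-12],
  [0,0,-17],
  [0,0,-20],
  [0,0,-20],
  [0,0,-20],
], roll=[0,0,0,0,0,0,0,0])

```text
time: 16.85
position: [0.4799, -0.1178, 0.1704]
tool_rot: [-3.14, -0.047, -0.002]
ft_force: [-1.2, -0.0, -1.5]
grip_width: 0.594
grip_force: 15.0
```

```bash
cat >> h.py <<'E'
def held(col,name,off=.030):
    """held blank: centre in tool axes (mm) and yaw vs tool, from the visible front corners"""
    s=monitor.get_state(); c,i=look(name); m=mask(i,col)
    k=max(cv2.findContours(m,cv2.RETR_EXTERNAL,cv2.CHAIN_APPROX_NONE)[0],key=cv2.contourArea)
    for dz in(0,.008):
        P=back(c,k[:,0].astype(float),s["position"][2]+off+dz)
        T=(P-s["position"])@Ro.from_rotvec(s["tool_rot"]).as_matrix()*1000
        x=np.percentile(T[:,0],99); print(col,"z+",dz,"front edge x",x.round(1),"y range",T[:,1].min().round(1),T[:,1].max().round(1))
        F=T[(T[:,0]>x-4)&(abs(T[:,1]-np.median(T[:,1]))<22)]; q=np.polyfit(F[:,1],F[:,0],1); print(" edge slope deg",np.degrees(q[0]).round(2),"at y0",q[1].round(1))
E
python3 - <<'E'
from h import *
plan([.571,.127,.17],-91.5)
s=monitor.get_state();print(s["ft_force"],s["grip_width"])
held("red","w4")
E
```

```text
slide [9.83, -24.2, 0.08] roll 0.056 or -3.086 q7 -1.36 rows 6
[-1.15672125 -0.00397598 -1.45831489] 0.594394426452704
red z+ 0 front edge x 53.9 y range -27.7 27.0
 edge slope deg 0.1 at y0 53.6
red z+ 0.008 front edge x 54.5 y range -26.4 25.7
 edge slope deg 0.15 at y0 54.2
```

View pics/w4.png

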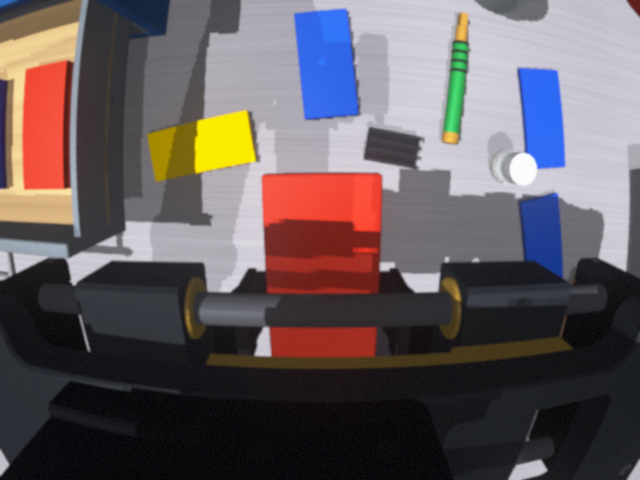

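The blank is held level and square, its centre about 0.7 mm behind the TCP. Carry it to the red pile.

Call:
move_arm([
  [9.9,-24.2,0],
  [9.9,-24.2,0],
  [9.9,-24.2,0],
  [9.9,-24.2,0],
  [9.9,-24.2,0],
  [9.9,-24.2,0],
  [9.9,-24.2,0],
  [9.9,-24.2,0],
  [9.9,-24.2,0],
  [9.9,-24.2,0],
], roll=[0.056,0.056,0.056,0.056,0.056,0.056,0.056,0.056,0.056,0.056])

```text
time: 17.9
position: [0.5714, 0.1248, 0.17]
tool_rot: [-3.141, 0.046, 0.0]
ft_force: [-1.4, -0.4, -1.2]
grip_width: 0.594
grip_force: 15.0
```

Run:
```python
from h import *
plan([.5715,.127,.09],-91.5)
c,i=look("w5")
cv2.imwrite("pics/w5v.png",cv2.resize(i[0:300,130:530,::-1],None,fx=2,fy=2,interpolation=2))
```

```text
slide [0.01, -0.22, 8.0] roll -0.003 or 3.138 q7 -1.76 rows 2
```

View pics/w5v.png

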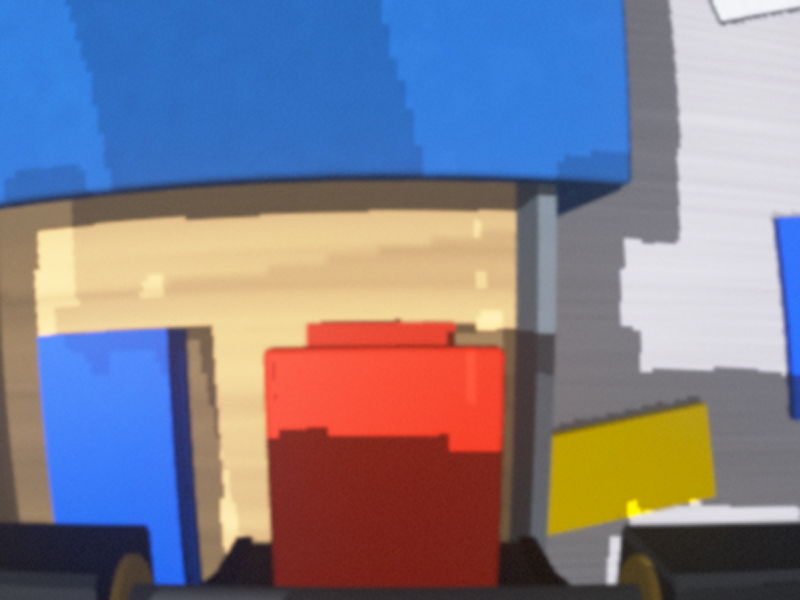

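Run:
```python
from h import *
c=dict(np.load("w5.npz"));c["fish"]=True
P=back(c,np.array([(308,323),(455,323),(38,339),(168,329)])/2+[129.75,-.25],.108);print(P.round(4).tolist())
a=-.0263;R=np.array([np.cos(a),np.sin(a)])*.055
print("red",P[:2,:2].mean(0)-R,"blue",P[2:,:2].mean(0)-R)
```

```text
[[0.628, 0.1502, 0.108], [0.6264, 0.0995, 0.108], [0.6291, 0.2527, 0.108], [0.6287, 0.2005, 0.108]]
red [0.57219903 0.12633241] blue [0.57394397 0.22805191]
```

Call:
move_arm([
  [0.1,-0.2,2],
  [0.1,-0.2,4],
  [0.1,-0.2,6],
  [0.1,-0.2,7.5],
  [0.1,-0.2,8.3],
  [0.1,-0.2,8.6],
  [0.1,-0.2,8.6],
  [0.1,-0.2,8.6],
], roll=[-0.003,-0.003,-0.003,-0.003,-0.003,-0.003,-0.003,-0.003])

```text
time: 18.75
position: [0.5734, 0.1291, 0.0849]
tool_rot: [-3.141, 0.037, -0.002]
ft_force: [-0.8, 0.1, -1.4]
grip_width: 0.595
grip_force: 15.0
```

Call:
move_arm([
  [0,0,0.1],
  [0,0,0.2],
  [0,0,0.3],
  [0,0,0.3],
  [0,0,0.3],
], roll=[0,0,0,0,0])

```text
time: 19.25
position: [0.5727, 0.129, 0.081]
tool_rot: [-3.141, 0.036, -0.0]
ft_force: [0.5, -0.5, -0.2]
grip_width: 0.595
grip_force: 15.0
```

Call:
move_arm([
  [-0.07,0.23,0],
  [-0.07,0.23,0],
  [-0.07,0.23,0],
  [-0.07,0.23,0],
], roll=[0.003,0.003,0.003,0.003])

```text
time: 19.65
position: [0.572, 0.1267, 0.081]
tool_rot: [-3.141, 0.041, -0.0]
ft_force: [-0.1, -0.7, -1.0]
grip_width: 0.593
grip_force: 15.0
```

Call:
move_arm([
  [0,0,0.05],
  [0,0,0.1],
  [0,0,0.15],
  [0,0,0.2],
  [0,0,0.2],
], roll=[0,0,0,0,0])

```text
time: 20.15
position: [0.5718, 0.1267, 0.0789]
tool_rot: [3.141, -0.041, -0.0]
ft_force: [0.3, 0.5, -0.8]
grip_width: 0.596
grip_force: 15.0
```

Call:
move_arm([
  [0,0,0.05],
  [0,0,0.1],
  [0,0,0.1],
], roll=[0,0,0])

```text
time: 20.45
position: [0.5719, 0.1267, 0.0779]
tool_rot: [-3.141, 0.041, 0.0]
ft_force: [-0.1, -0.2, -1.4]
grip_width: 0.595
grip_force: 15.0
```

Call:
move_arm([
  [0,0,0.05],
  [0,0,0.1],
  [0,0,0.1],
], roll=[0,0,0])

```text
time: 20.75
position: [0.5719, 0.1267, 0.0769]
tool_rot: [-3.141, 0.041, 0.0]
ft_force: [1.2, 0.9, 0.0]
grip_width: 0.592
grip_force: 15.0
```

Call:
move_arm([
  [0,0,0.05],
  [0,0,0.05],
], roll=[0,0])

```text
time: 20.95
position: [0.5719, 0.1267, 0.0764]
tool_rot: [-3.141, 0.041, 0.0]
ft_force: [1.0, -0.3, -1.2]
grip_width: 0.594
grip_force: 15.0
```

Call:
move_arm([
  [0,0,0.05],
  [0,0,0.05],
], roll=[0,0])

```text
time: 21.15
position: [0.5719, 0.1267, 0.0759]
tool_rot: [-3.141, 0.041, 0.0]
ft_force: [-0.3, 0.5, -0.5]
grip_width: 0.595
grip_force: 15.0
```

Call:
move_arm([
  [0,0,0.05],
  [0,0,0.1],
  [0,0,0.15],
  [0,0,0.2],
  [0,0,0.2],
], roll=[0,0,0,0,0])

```text
time: 21.65
position: [0.573, 0.1267, 0.0757]
tool_rot: [-3.14, 0.041, -0.004]
ft_force: [-1.8, -0.7, 7.6]
grip_width: 0.593
grip_force: 15.0
```

Call:
move_arm([
  [0,0,0.05],
  [0,0,0.1],
  [0,0,0.15],
  [0,0,0.15],
], roll=[0,0,0,0])

```text
time: 22.05
position: [0.5744, 0.1267, 0.0757]
tool_rot: [-3.14, 0.041, -0.008]
ft_force: [-2.5, -1.0, 12.7]
grip_width: 0.59
grip_force: 15.0
```

Call:
move_arm([
  [0,0,-0.2],
  [0,0,-0.32],
  [0,0,-0.32],
  [0,0,-0.32],
], roll=[0,0,0,0])

```text
time: 22.45
position: [0.5719, 0.1267, 0.0757]
tool_rot: [-3.141, 0.041, 0.0]
ft_force: [-0.8, 0.5, 3.2]
grip_width: 0.589
grip_force: 15.0
```

Call:
move_arm([
  [0,0,0],
  [0,0,0],
  [0,0,0],
  [0,0,0],
], roll=[0,0,0,0], gripper=6.4)

```text
time: 22.85
position: [0.5718, 0.1266, 0.0754]
tool_rot: [3.141, -0.041, -0.0]
ft_force: [0.7, 0.0, 0.2]
grip_width: 0.733
grip_force: 0.0
```

Call:
move_arm([
  [0,0,-1],
  [0,0,-3],
  [0,0,-7],
  [0,0,-12],
  [0,0,-16],
  [0,0,-16],
  [0,0,-16],
], roll=[0,0,0,0,0,0,0])

```text
time: 23.55
position: [0.5726, 0.1267, 0.2373]
tool_rot: [-3.14, 0.041, -0.004]
ft_force: [-0.6, 0.1, -0.8]
grip_width: 0.735
grip_force: 0.0
```

Run:
```python
from h import *
s=monitor.get_state();print(s["position"],s["time"])
c,i=look("w6")
for col in("red","blue"):
  for z in (.108,.115,):
    for b in blobs(c,i,col,z,300): print(z,col,*b)
plan([.456,-.3695,.17],-74)
```

```text
[0.57257966 0.12672044 0.23730826] 23.55
0.108 red 572 127 -1.0 114 53 (np.int64(323), np.int64(219))
0.115 red 573 127 -1.0 112 51 (np.int64(323), np.int64(219))
0.108 blue 514 -244 16.3 53 37 (np.int64(631), np.int64(260))
0.108 blue 577 226 -1.5 108 56 (np.int64(216), np.int64(217))
0.108 blue 606 -230 7.6 82 27 (np.int64(633), np.int64(187))
0.108 blue 631 -58 7.4 83 40 (np.int64(514), np.int64(157))
0.115 blue 516 -236 16.3 52 36 (np.int64(631), np.int64(260))
0.115 blue 578 224 -1.5 106 55 (np.int64(216), np.int64(217))
0.115 blue 606 -222 7.6 80 27 (np.int64(633), np.int64(187))
0.115 blue 631 -54 7.4 81 39 (np.int64(514), np.int64(157))
slide [-10.26, 49.9, 6.55] roll -0.305 or 2.836 q7 -1.78 rows 11
```

Call:
move_arm([
  [-10.3,49.9,3],
  [-10.3,49.9,3],
  [-10.3,49.9,3],
  [-10.3,49.9,3],
  [-10.3,49.9,3],
  [-10.3,49.9,3],
  [-10.3,49.9,3],
  [-10.3,49.9,3],
  [-10.3,49.9,3],
  [-10.3,49.9,3],
  [-10.3,49.9,3],
  [-10.3,49.9,3],
  [-10.3,49.9,3],
  [-10.3,49.9,3],
  [-10.3,49.9,3],
  [-10.3,49.9,3],
], roll=[-0.305,-0.305,-0.305,-0.305,-0.305,-0.305,-0.305,-0.305,-0.305,-0.305,-0.305,-0.305,-0.305,-0.305,-0.305,-0.305], gripper=6.8)

```text
time: 25.2
position: [0.4568, -0.3681, 0.2057]
tool_rot: [-3.11, -0.44, -0.001]
ft_force: [-1.0, -0.3, -0.3]
grip_width: 0.778
grip_force: 0.0
```

Run:
```python
from h import *
plan([.4565,-.3695,.0],-73.9)
```

```text
slide [-0.08, 0.14, 20.57] roll 0.0 or -3.141 q7 -0.48 rows 5
```

Call:
move_arm([
  [-0.1,0.1,4],
  [-0.1,0.1,9],
  [-0.1,0.1,14],
  [-0.1,0.1,18],
  [-0.1,0.1,20],
  [-0.1,0.1,21],
  [-0.1,0.1,22],
  [-0.1,0.1,22.8],
  [-0.1,0.1,23.2],
  [-0.1,0.1,23.5],
  [-0.1,0.1,23.5],
  [-0.1,0.1,23.5],
], roll=[0,0,0,0,0,0,0,0,0,0,0,0])

```text
time: 26.4
position: [0.4556, -0.3709, -0.0288]
tool_rot: [3.111, 0.436, 0.001]
ft_force: [-0.5, -0.5, 0.9]
grip_width: 0.781
grip_force: 0.0
```

Call:
move_arm([
  [0,0,0],
  [0,0,0],
  [0,0,0],
  [0,0,0],
  [0,0,0],
], roll=[0,0,0,0,0], gripper=4.5)

```text
time: 26.9
position: [0.4553, -0.3707, -0.0292]
tool_rot: [3.111, 0.437, 0.0]
ft_force: [-0.4, 0.1, 1.8]
grip_width: 0.592
grip_force: 15.0
```

Call:
move_arm([
  [0,0,-1],
  [0,0,-3],
  [0,0,-7],
  [0,0,-12],
  [0,0,-17],
  [0,0,-20],
  [0,0,-20],
  [0,0,-20],
], roll=[0,0,0,0,0,0,0,0])

```text
time: 27.7
position: [0.4552, -0.3706, 0.171]
tool_rot: [-3.111, -0.437, -0.002]
ft_force: [0.4, 0.8, -1.9]
grip_width: 0.593
grip_force: 15.0
```

Run:
```python
from h import *
held("blue","w7")
plan([.5735,.2284,.19],-91.5)
```

```text
blue z+ 0 front edge x 56.0 y range -27.8 26.8
 edge slope deg 0.43 at y0 55.8
blue z+ 0.008 front edge x 56.4 y range -26.4 25.5
 edge slope deg 0.44 at y0 56.3
slide [27.9, -54.25, -1.96] roll 0.305 or -2.837 q7 -0.46 rows 13
```

Call:
move_arm([
  [27.8,-54.2,-2],
  [27.8,-54.2,-2],
  [27.8,-54.2,-2],
  [27.8,-54.2,-2],
  [27.8,-54.2,-2],
  [27.8,-54.2,-2],
  [27.8,-54.2,-2],
  [27.8,-54.2,-2],
  [27.8,-54.2,-2],
  [27.8,-54.2,-2],
  [27.8,-54.2,-2],
  [27.8,-54.2,-2],
  [27.8,-54.2,-2],
  [27.8,-54.2,-2],
  [27.8,-54.2,-2],
  [27.8,-54.2,-2],
  [27.8,-54.2,-2],
  [27.8,-54.2,-2],
  [27.8,-54.2,-2],
], roll=[0.305,0.305,0.305,0.305,0.305,0.305,0.305,0.305,0.305,0.305,0.305,0.305,0.305,0.305,0.305,0.305,0.305,0.305,0.305])

```text
time: 29.65
position: [0.5734, 0.2262, 0.1909]
tool_rot: [-3.141, 0.043, -0.0]
ft_force: [0.1, -0.2, -1.3]
grip_width: 0.594
grip_force: 15.0
```

Run:
```python
from h import *
plan([.5725,.2284,.08],-91.5)
c,i=look("w8")
for z in(.108,.228):
  for b in blobs(c,i,"blue",z,300): print(z,*b)
cv2.imwrite("pics/w8v.png",cv2.resize(i[0:300,130:530,::-1],None,fx=2,fy=2,interpolation=2))
```

```text
slide [-0.09, -0.21, 11.09] roll -0.001 or 3.14 q7 -1.89 rows 3
0.108 478 229 88.4 91 29 (np.int64(322), np.int64(341))
0.108 577 226 -1.6 108 91 (np.int64(322), np.int64(227))
0.108 632 -23 7.3 80 40 (np.int64(595), np.int64(163))
0.228 547 227 88.4 52 17 (np.int64(322), np.int64(341))
0.228 604 226 -1.6 61 52 (np.int64(322), np.int64(227))
0.228 635 83 7.3 45 22 (np.int64(595), np.int64(163))
```

View pics/w8v.png

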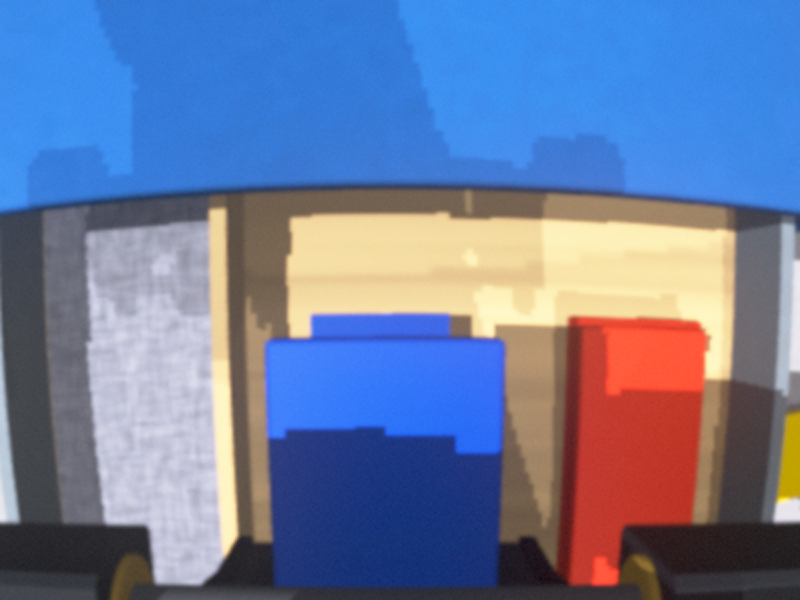

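Call:
move_arm([
  [-0.1,-0.2,3],
  [-0.1,-0.2,6],
  [-0.1,-0.2,8],
  [-0.1,-0.2,9.5],
  [-0.1,-0.2,10],
  [-0.1,-0.2,10.4],
  [-0.1,-0.2,10.4],
  [-0.1,-0.2,10.4],
  [-0.1,-0.2,10.4],
], roll=[-0.001,-0.001,-0.001,-0.001,-0.001,-0.001,-0.001,-0.001,-0.001])

```text
time: 30.6
position: [0.573, 0.2292, 0.0877]
tool_rot: [-3.14, 0.039, -0.002]
ft_force: [-0.1, -0.4, -1.4]
grip_width: 0.592
grip_force: 15.0
```

Run:
```python
from h import *
plan([.5725,.2283,.08],-91.5)
```

```text
slide [-0.05, 0.09, 0.77] roll 0.001 or -3.141 q7 -1.85 rows 1
```

Call:
move_arm([
  [-0.05,0.1,0.2],
  [-0.05,0.1,0.4],
  [-0.05,0.1,0.6],
  [-0.05,0.1,0.8],
  [-0.05,0.1,0.8],
], roll=[0.001,0.001,0.001,0.001,0.001])

```text
time: 31.1
position: [0.5718, 0.2279, 0.0786]
tool_rot: [3.141, -0.041, -0.0]
ft_force: [-0.2, -0.3, -1.4]
grip_width: 0.592
grip_force: 15.0
```

Call:
move_arm([
  [0,0,0.05],
  [0,0,0.1],
  [0,0,0.15],
  [0,0,0.15],
], roll=[0,0,0,0])

```text
time: 31.5
position: [0.5725, 0.2279, 0.0784]
tool_rot: [-3.141, 0.041, -0.002]
ft_force: [-1.8, -0.5, 5.6]
grip_width: 0.594
grip_force: 15.0
```

Call:
move_arm([
  [0,0,0.05],
  [0,0,0.1],
  [0,0,0.1],
], roll=[0,0,0])

```text
time: 31.8
position: [0.5733, 0.2279, 0.0784]
tool_rot: [-3.14, 0.042, -0.004]
ft_force: [-2.4, -2.1, 9.5]
grip_width: 0.596
grip_force: 15.0
```

Call:
move_arm([
  [0,0,-0.15],
  [0,0,-0.22],
  [0,0,-0.22],
], roll=[0,0,0])

```text
time: 32.1
position: [0.572, 0.228, 0.0785]
tool_rot: [-3.141, 0.041, -0.001]
ft_force: [-0.0, 0.2, 2.0]
grip_width: 0.595
grip_force: 15.0
```

Call:
move_arm([
  [0,0,0],
  [0,0,0],
  [0,0,0],
  [0,0,0],
], roll=[0,0,0,0], gripper=6.4)

```text
time: 32.5
position: [0.5716, 0.2279, 0.0782]
tool_rot: [3.141, -0.041, -0.001]
ft_force: [0.1, -0.5, 0.9]
grip_width: 0.725
grip_force: 0.0
```

Call:
move_arm([
  [0,0,-1],
  [0,0,-3],
  [0,0,-7],
  [0,0,-12],
  [0,0,-16],
  [0,0,-16],
  [0,0,-16],
], roll=[0,0,0,0,0,0,0])

```text
time: 33.2
position: [0.5725, 0.228, 0.2401]
tool_rot: [-3.14, 0.041, -0.004]
ft_force: [-0.4, -0.3, -0.3]
grip_width: 0.736
grip_force: 0.0
```

Run:
```python
from h import *
s=monitor.get_state();print(s["position"],s["time"])
c,i=look("w9")
for col in("red","blue"):
  for z in (.108,.115,):
    for b in blobs(c,i,col,z,300): print(z,col,*b)
plan([.597,-.3535,.2],-81.8)
for n in("scene","side"):
  c=cal(n);i=cams.get_image(n)
  for col,z in(("blue",.005),("green",.012)):
    for b in blobs(c,i,col,z): print(n,col,*b)
```

```text
[0.57247405 0.22804456 0.24006238] 33.2
0.108 red 573 128 -1.8 115 57 (np.int64(431), np.int64(214))
0.115 red 574 130 -1.8 112 56 (np.int64(431), np.int64(214))
0.108 blue 574 228 -1.3 115 52 (np.int64(323), np.int64(216))
0.108 blue 631 -34 7.5 83 41 (np.int64(574), np.int64(160))
0.115 blue 576 228 -1.3 113 51 (np.int64(323), np.int64(216))
0.115 blue 631 -28 7.5 81 40 (np.int64(574), np.int64(160))
slide [4.07, 58.05, 3.82] roll -0.169 or 2.972 q7 -1.9 rows 12
scene blue 638 -532 -14.6 82 8 (np.int64(155), np.int64(374))
scene blue 598 -356 8.0 112 52 (np.int64(227), np.int64(330))
scene blue 630 -119 7.2 111 52 (np.int64(325), np.int64(302))
scene green 595 -270 -10.0 93 14 (np.int64(260), np.int64(314))
scene green 468 1057 -56.4 83 38 (np.int64(602), np.int64(150))
side blue 598 -353 8.4 111 52 (np.int64(422), np.int64(347))
side blue 999 -463 56.5 57 10 (np.int64(608), np.int64(320))
side blue 631 -115 7.7 112 53 (np.int64(377), np.int64(265))
side blue 633 362 -2.1 135 107 (np.int64(299), np.int64(162))
side green 599 -270 -11.0 91 16 (np.int64(401), np.int64(314))
```

The cutter was knocked to about (0.597,-0.270), yaw -10.5°. Next is blue B.

Call:
move_arm([
  [4.1,58,3.8],
  [4.1,58,3.8],
  [4.1,58,3.8],
  [4.1,58,3.8],
  [4.1,58,3.8],
  [4.1,58,3.8],
  [4.1,58,3.8],
  [4.1,58,3.8],
  [4.1,58,3.8],
  [4.1,58,3.8],
  [4.1,58,3.8],
  [4.1,58,3.8],
  [4.1,58,3.8],
  [4.1,58,3.8],
  [4.1,58,3.8],
  [4.1,58,3.8],
  [4.1,58,3.8],
], roll=[-0.169,-0.169,-0.169,-0.169,-0.169,-0.169,-0.169,-0.169,-0.169,-0.169,-0.169,-0.169,-0.169,-0.169,-0.169,-0.169,-0.169], gripper=6.8)

```text
time: 35.05
position: [0.5984, -0.3512, 0.2005]
tool_rot: [-3.133, -0.228, -0.001]
ft_force: [0.3, -0.2, -1.6]
grip_width: 0.781
grip_force: 0.0
```

Run:
```python
from h import *
plan([.597,-.3535,-.03],-81.8)
c,i=look("w10")
for b in blobs(c,i,"blue",.007,300): print(b)
```

```text
slide [-0.19, 0.22, 23.05] roll 0.002 or -3.139 q7 -0.69 rows 5
(597, -354, 7.6, 109, 52, (np.int64(325), np.int64(209)))
(630, -117, 7.3, 109, 53, (np.int64(126), np.int64(156)))
```

Call:
move_arm([
  [0,0,4],
  [0,0,9],
  [0,0,14],
  [0,0,18],
  [0,0,20],
  [0,0,21],
  [0,0,22],
  [0,0,22.7],
  [0,0,23],
  [0,0,23],
  [0,0,23],
], roll=[0,0,0,0,0,0,0,0,0,0,0])

```text
time: 36.2
position: [0.5982, -0.3534, -0.0287]
tool_rot: [3.133, 0.224, 0.002]
ft_force: [0.8, 0.5, 0.1]
grip_width: 0.782
grip_force: 0.0
```

Call:
move_arm([
  [0,0,0],
  [0,0,0],
  [0,0,0],
  [0,0,0],
  [0,0,0],
], roll=[0,0,0,0,0], gripper=4.5)

```text
time: 36.7
position: [0.5978, -0.3531, -0.0293]
tool_rot: [3.133, 0.224, 0.001]
ft_force: [-0.6, -0.9, 2.0]
grip_width: 0.595
grip_force: 15.0
```

Call:
move_arm([
  [0,0,-1],
  [0,0,-3],
  [0,0,-7],
  [0,0,-12],
  [0,0,-17],
  [0,0,-20],
  [0,0,-22],
  [0,0,-22],
  [0,0,-22],
], roll=[0,0,0,0,0,0,0,0,0])

```text
time: 37.6
position: [0.5973, -0.3528, 0.1899]
tool_rot: [-3.133, -0.224, 0.0]
ft_force: [-1.3, 0.9, -0.9]
grip_width: 0.594
grip_force: 15.0
```

Run:
```python
from h import *
held("blue","w11")
plan([.5725,.2284,.19],-91.5)
```

```text
blue z+ 0 front edge x 53.6 y range -27.7 26.8
 edge slope deg 0.36 at y0 53.5
blue z+ 0.008 front edge x 54.2 y range -26.4 25.5
 edge slope deg 0.32 at y0 54.0
slide [5.84, -57.83, -0.04] roll 0.169 or -2.973 q7 -0.68 rows 12
```

Call:
move_arm([
  [6,-57.8,0],
  [6,-57.8,0],
  [6,-57.8,0],
  [6,-57.8,0],
  [6,-57.8,0],
  [6,-57.8,0],
  [6,-57.8,0],
  [6,-57.8,0],
  [6,-57.8,0],
  [6,-57.8,0],
  [6,-57.8,0],
  [6,-57.8,0],
  [6,-57.8,0],
  [6,-57.8,0],
  [6,-57.8,0],
  [6,-57.8,0],
  [6,-57.8,0],
  [6,-57.8,0],
  [6,-57.8,0],
  [6,-57.8,0],
], roll=[0.169,0.169,0.169,0.169,0.169,0.169,0.169,0.169,0.169,0.169,0.169,0.169,0.169,0.169,0.169,0.169,0.169,0.169,0.169,0.169])

```text
time: 39.65
position: [0.5748, 0.2276, 0.1905]
tool_rot: [-3.141, 0.041, -0.0]
ft_force: [-0.1, -0.0, -1.5]
grip_width: 0.598
grip_force: 15.0
```

Call:
move_arm([
  [0,0,3],
  [0,0,6],
  [0,0,8],
  [0,0,9],
  [0,0,9.4],
  [0,0,9.6],
  [0,0,9.6],
  [0,0,9.6],
  [0,0,9.6],
], roll=[0,0,0,0,0,0,0,0,0])

```text
time: 40.55
position: [0.5753, 0.2279, 0.0953]
tool_rot: [-3.14, 0.041, -0.002]
ft_force: [0.9, 0.3, -0.8]
grip_width: 0.59
grip_force: 15.0
```

Run:
```python
from h import *
plan([.574,.2284,.0885],-91.5)
```

```text
slide [-0.13, -0.04, 0.68] roll -0.0 or 3.142 q7 -1.82 rows 1
```

Call:
move_arm([
  [-0.1,-0.05,0.2],
  [-0.1,-0.05,0.4],
  [-0.1,-0.05,0.5],
  [-0.1,-0.05,0.6],
  [-0.1,-0.05,0.6],
], roll=[0,0,0,0,0])

```text
time: 41.05
position: [0.5736, 0.2281, 0.0881]
tool_rot: [3.141, -0.041, -0.0]
ft_force: [0.1, 0.1, -1.0]
grip_width: 0.594
grip_force: 15.0
```

Call:
move_arm([
  [0,0,0.03],
  [0,0,0.06],
  [0,0,0.06],
], roll=[0,0,0])

```text
time: 41.35
position: [0.5737, 0.2282, 0.0878]
tool_rot: [-3.141, 0.041, -0.0]
ft_force: [0.5, 0.8, -1.8]
grip_width: 0.59
grip_force: 15.0
```

Call:
move_arm([
  [0,0,0.03],
  [0,0,0.06],
  [0,0,0.06],
], roll=[0,0,0])

```text
time: 41.65
position: [0.5737, 0.2282, 0.0871]
tool_rot: [-3.141, 0.041, -0.0]
ft_force: [0.4, -0.4, -0.8]
grip_width: 0.594
grip_force: 15.0
```

Call:
move_arm([
  [0,0,0.03],
  [0,0,0.06],
  [0,0,0.06],
], roll=[0,0,0])

```text
time: 41.95
position: [0.5737, 0.2283, 0.0865]
tool_rot: [-3.141, 0.041, -0.0]
ft_force: [-1.0, 0.6, -1.0]
grip_width: 0.593
grip_force: 15.0
```

Call:
move_arm([
  [0,0,0.03],
  [0,0,0.06],
  [0,0,0.06],
], roll=[0,0,0])

```text
time: 42.25
position: [0.5738, 0.2282, 0.0863]
tool_rot: [-3.141, 0.041, -0.0]
ft_force: [-0.6, -0.4, 2.0]
grip_width: 0.597
grip_force: 15.0
```

Call:
move_arm([
  [0,0,0.03],
  [0,0,0.06],
  [0,0,0.06],
], roll=[0,0,0])

```text
time: 42.55
position: [0.5741, 0.2283, 0.0862]
tool_rot: [-3.141, 0.041, -0.001]
ft_force: [-2.0, -0.1, 4.3]
grip_width: 0.598
grip_force: 15.0
```

Contact at 0.0863. Release.

Call:
move_arm([
  [0,0,-0.08],
  [0,0,-0.08],
], roll=[0,0])

```text
time: 42.75
position: [0.574, 0.2283, 0.0863]
tool_rot: [-3.141, 0.041, -0.001]
ft_force: [-0.1, -0.3, 1.9]
grip_width: 0.594
grip_force: 15.0
```

Call:
move_arm([
  [0,0,0],
  [0,0,0],
  [0,0,0],
  [0,0,0],
], roll=[0,0,0,0], gripper=6.4)

```text
time: 43.15
position: [0.5737, 0.2282, 0.086]
tool_rot: [3.141, -0.041, -0.0]
ft_force: [0.4, -0.7, 0.8]
grip_width: 0.726
grip_force: 0.0
```

Call:
move_arm([
  [0,0,-1],
  [0,0,-3],
  [0,0,-7],
  [0,0,-12],
  [0,0,-15],
  [0,0,-15],
  [0,0,-15],
], roll=[0,0,0,0,0,0,0])

```text
time: 43.85
position: [0.5742, 0.2283, 0.2374]
tool_rot: [-3.14, 0.041, -0.003]
ft_force: [-0.1, -0.8, -0.7]
grip_width: 0.737
grip_force: 0.0
```

Run:
```python
from h import *
s=monitor.get_state();print(s["position"],s["time"])
c,i=look("w12")
for z in (.108,.115,.123):
    for b in blobs(c,i,"blue",z,300): print(z,*b)
plan([.630,-.117,.2],-82.6)
```

```text
[0.57419173 0.22829305 0.23740057] 43.85
0.108 573 229 -1.4 119 53 (np.int64(323), np.int64(220))
0.108 632 -33 7.4 83 41 (np.int64(575), np.int64(162))
0.115 574 229 -1.4 116 52 (np.int64(323), np.int64(220))
0.115 632 -28 7.4 81 40 (np.int64(575), np.int64(162))
0.123 576 228 -1.4 113 51 (np.int64(323), np.int64(220))
0.123 632 -21 7.4 79 39 (np.int64(575), np.int64(162))
slide [6.56, 34.36, 3.59] roll -0.155 or 2.986 q7 -1.88 rows 8
```

Call:
move_arm([
  [6.6,34.4,3.6],
  [6.6,34.4,3.6],
  [6.6,34.4,3.6],
  [6.6,34.4,3.6],
  [6.6,34.4,3.6],
  [6.6,34.4,3.6],
  [6.6,34.4,3.6],
  [6.6,34.4,3.6],
  [6.6,34.4,3.6],
  [6.6,34.4,3.6],
  [6.6,34.4,3.6],
  [6.6,34.4,3.6],
  [6.6,34.4,3.6],
], roll=[-0.155,-0.155,-0.155,-0.155,-0.155,-0.155,-0.155,-0.155,-0.155,-0.155,-0.155,-0.155,-0.155], gripper=6.8)

```text
time: 45.2
position: [0.6309, -0.116, 0.2002]
tool_rot: [-3.134, -0.205, -0.0]
ft_force: [-0.5, 0.2, 1.1]
grip_width: 0.783
grip_force: 0.0
```

Run:
```python
from h import *
plan([.630,-.117,-.03],-82.6)
c,i=look("w13")
for b in blobs(c,i,"blue",.007,300): print(b)
```

```text
slide [-0.11, 0.1, 23.02] roll 0.002 or -3.14 q7 -1.09 rows 5
(538, 316, -8.2, 154, 74, (np.int64(13), np.int64(232)))
(630, -116, 7.4, 108, 52, (np.int64(323), np.int64(208)))
```

Call:
move_arm([
  [0,0,4],
  [0,0,9],
  [0,0,14],
  [0,0,18],
  [0,0,20],
  [0,0,21],
  [0,0,22],
  [0,0,22.7],
  [0,0,23],
  [0,0,23],
  [0,0,23],
], roll=[0,0,0,0,0,0,0,0,0,0,0])

```text
time: 46.35
position: [0.6314, -0.1175, -0.029]
tool_rot: [3.135, 0.202, 0.002]
ft_force: [0.2, -0.3, -0.5]
grip_width: 0.785
grip_force: 0.0
```

Call:
move_arm([
  [0,0,0],
  [0,0,0],
  [0,0,0],
  [0,0,0],
  [0,0,0],
], roll=[0,0,0,0,0], gripper=4.5)

```text
time: 46.85
position: [0.6309, -0.1173, -0.0295]
tool_rot: [-3.135, -0.202, -0.001]
ft_force: [-0.3, 0.6, 2.7]
grip_width: 0.595
grip_force: 15.0
```

Call:
move_arm([
  [0,0,-1],
  [0,0,-3],
  [0,0,-7],
  [0,0,-12],
  [0,0,-17],
  [0,0,-20],
  [0,0,-22],
  [0,0,-22],
  [0,0,-22],
], roll=[0,0,0,0,0,0,0,0,0])

```text
time: 47.75
position: [0.6303, -0.1173, 0.1897]
tool_rot: [-3.135, -0.202, 0.0]
ft_force: [-0.1, 0.1, -1.2]
grip_width: 0.596
grip_force: 15.0
```

Run:
```python
from h import *
held("blue","w14")
plan([.5735,.2284,.19],-91.5)
```

```text
blue z+ 0 front edge x 175.0 y range -200.6 -59.6Traceback (most recent call last):
  File "<stdin>", line 2, in <module>
  File "h.py", line 57, in held
    F=T[(T[:,0]>x-4)&(abs(T[:,1]-np.median(T[:,1]))<22)]; q=np.polyfit(F[:,1],F[:,0],1); print(" edge slope deg",np.degrees(q[0]).round(2),"at y0",q[1].round(1))
                                                            ~~~~~~~~~~^^^^^^^^^^^^^^^^^
    raise TypeError("expected non-empty vector for x")
TypeError: expected non-empty vector for x
```

```bash
sed -i 's/key=cv2.contourArea)/key=lambda k:cv2.contourArea(k)*(abs(k[:,0,0].mean()-322)<40))/' h.py
python3 - <<'E'
from h import *
held("blue","w14")
plan([.574,.2284,.19],-91.5)
E
```

```text
blue z+ 0 front edge x 53.6 y range -27.3 27.0
 edge slope deg 0.09 at y0 53.5
blue z+ 0.008 front edge x 54.2 y range -26.0 25.7
 edge slope deg 0.07 at y0 54.1
slide [-1.08, -34.97, -0.14] roll 0.155 or -2.987 q7 -1.08 rows 7
```

Call:
move_arm([
  [-1.1,-35,0],
  [-1.1,-35,0],
  [-1.1,-35,0],
  [-1.1,-35,0],
  [-1.1,-35,0],
  [-1.1,-35,0],
  [-1.1,-35,0],
  [-1.1,-35,0],
  [-1.1,-35,0],
  [-1.1,-35,0],
  [-1.1,-35,0],
  [-1.1,-35,0],
  [-1.1,-35,0],
  [-1.1,-35,0],
  [-1.1,-35,0],
], roll=[0.155,0.155,0.155,0.155,0.155,0.155,0.155,0.155,0.155,0.155,0.155,0.155,0.155,0.155,0.155])

```text
time: 49.35
position: [0.5749, 0.2281, 0.1903]
tool_rot: [-3.141, 0.042, -0.0]
ft_force: [0.2, -0.3, -1.4]
grip_width: 0.593
grip_force: 15.0
```

Call:
move_arm([
  [0,0,3],
  [0,0,6],
  [0,0,7.5],
  [0,0,8.3],
  [0,0,8.7],
  [0,0,8.8],
  [0,0,8.8],
  [0,0,8.8],
  [0,0,8.8],
], roll=[0,0,0,0,0,0,0,0,0])

```text
time: 50.25
position: [0.5753, 0.2285, 0.1029]
tool_rot: [-3.141, 0.041, -0.002]
ft_force: [-0.2, -0.1, -1.8]
grip_width: 0.596
grip_force: 15.0
```

Run:
```python
from h import *
plan([.574,.2284,.0965],-91.5)
```

```text
slide [-0.13, 0.02, 0.64] roll 0.0 or -3.142 q7 -1.82 rows 1
```

Call:
move_arm([
  [-0.1,0,0.2],
  [-0.1,0,0.4],
  [-0.1,0,0.5],
  [-0.1,0,0.6],
  [-0.1,0,0.6],
], roll=[0,0,0,0,0])

```text
time: 50.75
position: [0.5737, 0.2283, 0.096]
tool_rot: [3.141, -0.041, -0.0]
ft_force: [0.3, 0.1, -1.5]
grip_width: 0.596
grip_force: 15.0
```

Call:
move_arm([
  [0,0,0.03],
  [0,0,0.06],
  [0,0,0.06],
], roll=[0,0,0])

```text
time: 51.05
position: [0.5739, 0.2284, 0.0956]
tool_rot: [-3.141, 0.041, -0.0]
ft_force: [-0.0, -0.3, 0.3]
grip_width: 0.599
grip_force: 15.0
```

Call:
move_arm([
  [0,0,0.03],
  [0,0,0.05],
  [0,0,0.05],
], roll=[0,0,0])

```text
time: 51.35
position: [0.5739, 0.2284, 0.0951]
tool_rot: [-3.141, 0.041, -0.0]
ft_force: [-0.1, -0.1, -0.8]
grip_width: 0.592
grip_force: 15.0
```

Call:
move_arm([
  [0,0,0.03],
  [0,0,0.06],
  [0,0,0.06],
], roll=[0,0,0])

```text
time: 51.65
position: [0.5738, 0.2283, 0.0945]
tool_rot: [-3.141, 0.041, -0.0]
ft_force: [0.2, 0.0, -0.8]
grip_width: 0.591
grip_force: 15.0
```

Call:
move_arm([
  [0,0,0.03],
  [0,0,0.04],
  [0,0,0.04],
], roll=[0,0,0])

```text
time: 51.95
position: [0.5738, 0.2283, 0.0941]
tool_rot: [-3.141, 0.041, -0.0]
ft_force: [1.8, -0.1, -0.2]
grip_width: 0.598
grip_force: 15.0
```

Call:
move_arm([
  [0,0,0.03],
  [0,0,0.05],
  [0,0,0.05],
], roll=[0,0,0])

```text
time: 52.25
position: [0.5739, 0.2284, 0.0941]
tool_rot: [-3.141, 0.041, -0.0]
ft_force: [-1.6, -0.3, 3.9]
grip_width: 0.592
grip_force: 15.0
```

Contact. Release, rise, and locate the cutter.

Call:
move_arm([
  [0,0,-0.05],
  [0,0,-0.05],
], roll=[0,0])

```text
time: 52.45
position: [0.5739, 0.2284, 0.0941]
tool_rot: [-3.141, 0.041, -0.0]
ft_force: [-1.0, 0.1, 1.5]
grip_width: 0.597
grip_force: 15.0
```

Call:
move_arm([
  [0,0,0],
  [0,0,0],
  [0,0,0],
  [0,0,0],
], roll=[0,0,0,0], gripper=6.4)

```text
time: 52.85
position: [0.5738, 0.2283, 0.0939]
tool_rot: [3.141, -0.041, 0.0]
ft_force: [0.3, 0.3, 1.1]
grip_width: 0.731
grip_force: 0.0
```

Call:
move_arm([
  [0,0,-1],
  [0,0,-3],
  [0,0,-7],
  [0,0,-12],
  [0,0,-15],
  [0,0,-15],
  [0,0,-15],
], roll=[0,0,0,0,0,0,0])

```text
time: 53.55
position: [0.5743, 0.2283, 0.2453]
tool_rot: [-3.14, 0.041, -0.003]
ft_force: [0.2, 0.2, -0.3]
grip_width: 0.737
grip_force: 0.0
```

Run:
```python
from h import *
s=monitor.get_state();print(s["position"],s["time"])
c,i=look("w15")
for z in (.123,.131):
    for b in blobs(c,i,"blue",z,300): print(z,*b)
for n in("scene","side"):
  c=cal(n);i=cams.get_image(n)
  for b in blobs(c,i,"green",.012): print(n,*b)
plan([.56,-.27,.22],-95)
```

```text
[0.57431088 0.22834863 0.24526869] 53.55
0.123 574 229 -1.5 116 52 (np.int64(323), np.int64(220))
0.131 576 229 -1.5 113 51 (np.int64(323), np.int64(220))
scene 593 -270 -10.0 90 14 (np.int64(261), np.int64(314))
scene 468 1057 -59.0 83 37 (np.int64(603), np.int64(150))
side 599 -270 -9.6 91 16 (np.int64(401), np.int64(314))
slide [0.01, 49.83, 2.32] roll 0.061 or -3.08 q7 -1.87 rows 10
```

Call:
move_arm([
  [-2,49.8,2.3],
  [-2,49.8,2.3],
  [-2,49.8,2.3],
  [-2,49.8,2.3],
  [-2,49.8,2.3],
  [-2,49.8,2.3],
  [-2,49.8,2.3],
  [-2,49.8,2.3],
  [-2,49.8,2.3],
  [-2,49.8,2.3],
  [-2,49.8,2.3],
  [-2,49.8,2.3],
  [-2,49.8,2.3],
  [-2,49.8,2.3],
  [-2,49.8,2.3],
  [-2,49.8,2.3],
], roll=[0.147,0.147,0.147,0.147,0.147,0.147,0.147,0.147,0.147,0.147,0.147,0.147,0.147,0.147,0.147,0.147], gripper=4.0)

```text
time: 55.3
position: [0.5413, -0.2677, 0.2211]
tool_rot: [-3.13, 0.268, -0.001]
ft_force: [0.5, -1.1, 0.4]
grip_width: 0.455
grip_force: 0.0
```

Run:
```python
from h import *
c,i=look("w16")
for b in blobs(c,i,"green",.009): print(b)
s=monitor.get_state();print(s["position"],s["joint_positions"][6])
cv2.imwrite("pics/w16v.png",cv2.resize(i[0:300,200:450,::-1],None,fx=2,fy=2,interpolation=2))
```

```text
(595, -267, -10.1, 93, 13, (np.int64(314), np.int64(157)))
[ 0.5412122  -0.26799927  0.2211091 ] -1.1025580876107401
```

View pics/w16v.png

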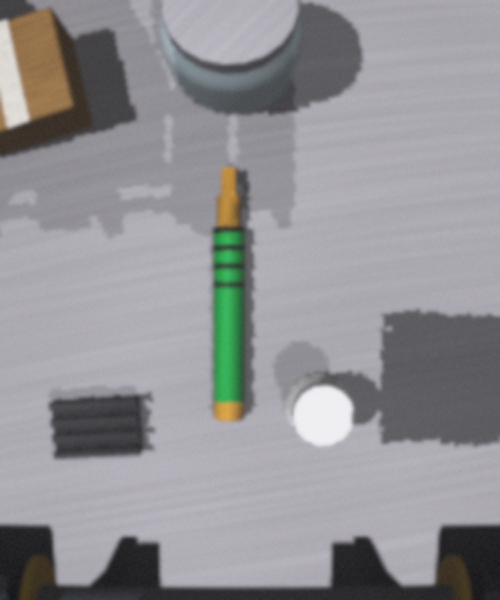

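Cutter spans crop (229,418) at the rear to (229,167) at the tip, with the pot beside it at (323,413).

Run:
```python
from h import *
c=dict(np.load("w16.npz"));c["fish"]=True
P=back(c,np.array([(229,418),(229,167),(229,228),(323,413)])/2+[199.75,-.25],.0085);print(P.round(4).tolist())
d=P[1]-P[0];print(np.degrees(np.arctan2(d[1],d[0])),np.linalg.norm(d),(P[0]+P[1])[:2]/2)
print("pot",back(c,np.array([[323,413]])/2+[199.75,-.25],.045))
m=(P[0]+P[1])[:2]/2
plan([m[0],m[1],.03],-100)
```

```text
[[0.54, -0.2576, 0.0085], [0.677, -0.2817, 0.0085], [0.6434, -0.2759, 0.0085], [0.5339, -0.3097, 0.0085]]
-9.96094821544461 0.13911962443798062 [ 0.60850259 -0.26966128]
pot [[ 0.5403738  -0.30694817  0.045     ]]
slide [6.65, -0.98, 19.11] roll 0.003 or -3.139 q7 -1.1 rows 5
```

Call:
move_arm([
  [6.6,-1,5],
  [6.6,-1,9],
  [6.6,-1,13],
  [6.6,-1,17],
  [6.6,-1,19],
  [6.6,-1,19],
  [6.6,-1,19],
  [6.6,-1,19],
], roll=[0.003,0.003,0.003,0.003,0.003,0.003,0.003,0.003])

```text
time: 56.15
position: [0.609, -0.2712, 0.0334]
tool_rot: [3.129, -0.276, 0.006]
ft_force: [-1.1, -0.7, 0.7]
grip_width: 0.458
grip_force: 0.0
```

Run:
```python
from h import *
plan([.6085,-.2697,-.027],-100)
```

```text
slide [-0.1, -0.15, 6.04] roll -0.001 or 3.14 q7 -1.01 rows 2
```

Call:
move_arm([
  [-0.1,-0.1,2],
  [-0.1,-0.1,4],
  [-0.1,-0.1,5],
  [-0.1,-0.1,5.6],
  [-0.1,-0.1,5.9],
  [-0.1,-0.1,5.9],
  [-0.1,-0.1,5.9],
], roll=[0,0,0,0,0,0,0])

```text
time: 56.85
position: [0.6073, -0.2697, -0.0271]
tool_rot: [3.129, -0.277, 0.002]
ft_force: [-0.6, -0.0, -0.4]
grip_width: 0.461
grip_force: 0.0
```

Call:
move_arm([
  [0,0,0],
  [0,0,0],
  [0,0,0],
  [0,0,0],
  [0,0,0],
], roll=[0,0,0,0,0], gripper=0.5)

```text
time: 57.35
position: [0.6068, -0.2693, -0.0278]
tool_rot: [-3.129, 0.276, -0.0]
ft_force: [1.4, 0.6, 0.1]
grip_width: 0.194
grip_force: 15.0
```

Call:
move_arm([
  [0,0,-1],
  [0,0,-3],
  [0,0,-7],
  [0,0,-12],
  [0,0,-17],
  [0,0,-20],
  [0,0,-22],
  [0,0,-22],
  [0,0,-22],
], roll=[0,0,0,0,0,0,0,0,0])

```text
time: 58.25
position: [0.6065, -0.2693, 0.1918]
tool_rot: [-3.129, 0.277, 0.0]
ft_force: [1.0, 0.3, -1.7]
grip_width: 0.195
grip_force: 15.0
```

Run:
```python
from h import *
c,i=look("w17")
for b in blobs(c,i,"green",.23): print(b)
plan([.595,.332,.19],-91.5)
```

```text
(581, -264, -11.2, 17, 15, (np.int64(322), np.int64(342)))
(608, -269, 79.9, 15, 2, (np.int64(322), np.int64(291)))
(615, -270, 79.9, 15, 7, (np.int64(322), np.int64(275)))
(625, -272, 70.0, 10, 5, (np.int64(321), np.int64(255)))
slide [-11.63, -58.96, 0.14] roll -0.15 or 2.992 q7 -1.08 rows 13
```

Call:
move_arm([
  [-12.6,-58.8,0],
  [-12.6,-58.8,0],
  [-12.6,-58.8,0],
  [-12.6,-58.8,0],
  [-12.6,-58.8,0],
  [-12.6,-58.8,0],
  [-12.6,-58.8,0],
  [-12.6,-58.8,0],
  [-12.6,-58.8,0],
  [-12.6,-58.8,0],
  [-12.6,-58.8,0],
  [-12.6,-58.8,0],
  [-12.6,-58.8,0],
  [-12.6,-58.8,0],
  [-12.6,-58.8,0],
  [-12.6,-58.8,0],
  [-12.6,-58.8,0],
  [-12.6,-58.8,0],
  [-12.6,-58.8,0],
  [-12.6,-58.8,0],
], roll=[-0.15,-0.15,-0.15,-0.15,-0.15,-0.15,-0.15,-0.15,-0.15,-0.15,-0.15,-0.15,-0.15,-0.15,-0.15,-0.15,-0.15,-0.15,-0.15,-0.15])

```text
time: 60.3
position: [0.5858, 0.3315, 0.1922]
tool_rot: [-3.141, 0.042, -0.0]
ft_force: [-0.3, 0.6, -0.6]
grip_width: 0.193
grip_force: 15.0
```

Call:
move_arm([
  [0,0,3],
  [0,0,6],
  [0,0,8],
  [0,0,10],
  [0,0,11.5],
  [0,0,12.2],
  [0,0,12.6],
  [0,0,12.6],
  [0,0,12.6],
], roll=[0,0,0,0,0,0,0,0,0])

```text
time: 61.2
position: [0.5865, 0.3319, 0.0671]
tool_rot: [-3.14, 0.041, -0.002]
ft_force: [1.0, -0.1, -1.2]
grip_width: 0.192
grip_force: 15.0
```

Call:
move_arm([
  [0,0,0.2],
  [0,0,0.4],
  [0,0,0.6],
  [0,0,0.7],
  [0,0,0.7],
], roll=[0,0,0,0,0])

```text
time: 61.7
position: [0.5856, 0.3316, 0.0588]
tool_rot: [3.141, -0.041, -0.0]
ft_force: [0.0, 0.1, -0.7]
grip_width: 0.192
grip_force: 15.0
```

Call:
move_arm([
  [0,0,0.05],
  [0,0,0.1],
  [0,0,0.1],
], roll=[0,0,0])

```text
time: 62.0
position: [0.5858, 0.3317, 0.058]
tool_rot: [-3.141, 0.041, -0.0]
ft_force: [-0.2, -0.2, -0.6]
grip_width: 0.196
grip_force: 15.0
```

Call:
move_arm([
  [0,0,0.05],
  [0,0,0.1],
  [0,0,0.1],
], roll=[0,0,0])

```text
time: 62.3
position: [0.5857, 0.3316, 0.057]
tool_rot: [-3.141, 0.041, 0.0]
ft_force: [-0.2, -0.6, -0.9]
grip_width: 0.192
grip_force: 15.0
```

Call:
move_arm([
  [0,0,0.04],
  [0,0,0.08],
  [0,0,0.08],
], roll=[0,0,0])

```text
time: 62.6
position: [0.5857, 0.3316, 0.0562]
tool_rot: [3.141, -0.041, -0.0]
ft_force: [0.1, -0.2, -1.5]
grip_width: 0.195
grip_force: 15.0
```

Call:
move_arm([
  [0,0,0.04],
  [0,0,0.07],
  [0,0,0.07],
], roll=[0,0,0])

```text
time: 62.9
position: [0.5858, 0.3317, 0.0561]
tool_rot: [-3.141, 0.041, 0.0]
ft_force: [-1.7, -1.3, 4.3]
grip_width: 0.196
grip_force: 15.0
```

Resting on the tray floor. Release, rise and inspect.

Call:
move_arm([
  [0,0,-0.06],
  [0,0,-0.06],
], roll=[0,0])

```text
time: 63.1
position: [0.5859, 0.3317, 0.0562]
tool_rot: [-3.141, 0.041, -0.001]
ft_force: [-0.1, 0.1, 0.5]
grip_width: 0.192
grip_force: 15.0
```

Call:
move_arm([
  [0,0,0],
  [0,0,0],
  [0,0,0],
  [0,0,0],
], roll=[0,0,0,0], gripper=3.5)

```text
time: 63.5
position: [0.5858, 0.3316, 0.0561]
tool_rot: [3.141, -0.041, 0.0]
ft_force: [0.1, -0.0, 0.2]
grip_width: 0.385
grip_force: 0.0
```

Call:
move_arm([
  [0,0,-1],
  [0,0,-3],
  [0,0,-7],
  [0,0,-12],
  [0,0,-17],
  [0,0,-22],
  [0,0,-23.5],
  [0,0,-23.5],
  [0,0,-23.5],
], roll=[0,0,0,0,0,0,0,0,0])

```text
time: 64.4
position: [0.5854, 0.3315, 0.2904]
tool_rot: [3.141, -0.041, -0.001]
ft_force: [-0.6, 0.6, -0.6]
grip_width: 0.403
grip_force: 0.0
```

Run:
```python
from h import *
plan([.438,.2274,.29],-91.5)
```

```text
slide [-14.46, 10.79, 0.06] roll -0.0 or 3.141 q7 -1.95 rows 4
```

Call:
move_arm([
  [-14.5,10.8,0],
  [-14.5,10.8,0],
  [-14.5,10.8,0],
  [-14.5,10.8,0],
  [-14.5,10.8,0],
  [-14.5,10.8,0],
  [-14.5,10.8,0],
  [-14.5,10.8,0],
], roll=[0,0,0,0,0,0,0,0])

```text
time: 65.2
position: [0.4384, 0.2279, 0.2904]
tool_rot: [3.139, -0.041, 0.0]
ft_force: [0.4, 0.1, 1.1]
grip_width: 0.406
grip_force: 0.0
```

Run:
```python
from h import *
c,i=look("w18")
for col,z in(("blue",.132),("red",.116),("green",.1)):
  for b in blobs(c,i,col,z,300): print(col,*b)
cv2.imwrite("pics/w18v.png",cv2.resize(i[0:290,130:530,::-1],None,fx=2,fy=2,interpolation=2))
plan([.438,.2274,.22],-1.5)
```

```text
blue 572 229 -1.6 108 51 (np.int64(318), np.int64(78))
red 572 129 -1.2 109 55 (np.int64(416), np.int64(82))
green 575 331 -1.8 92 14 (np.int64(221), np.int64(86))
slide [-0.05, 0.02, 7.05] roll 1.57 or -1.571 q7 -2.19 rows 11
```

View pics/w18v.png

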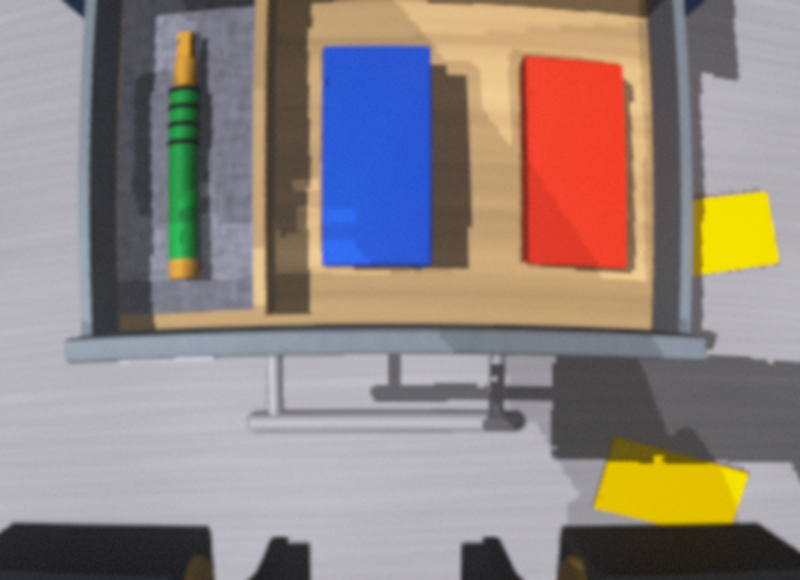

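Everything sits square: blue pile (376,155), red pile (575,160), cutter (183,155). Now the handle.

Call:
move_arm([
  [0,0,3],
  [0,0,5],
  [0,0,5],
  [0,0,5],
  [0,0,5],
  [0,0,5],
  [0,0,5],
  [0,0,5],
  [0,0,5],
  [0,0,5],
  [0,0,5],
  [0,0,5],
  [0,0,5],
  [0,0,5],
  [0,0,5],
], roll=[-1.571,-1.571,-1.571,-1.571,-1.571,-1.571,-1.571,-1.571,-1.571,-1.571,-1.571,-1.571,-1.571,-1.571,-1.571], gripper=2.6)

```text
time: 66.75
position: [0.4381, 0.2274, 0.2411]
tool_rot: [2.251, 2.191, -0.0]
ft_force: [-0.2, 0.0, 0.6]
grip_width: 0.299
grip_force: 0.0
```

Run:
```python
from h import *
plan([.438,.2274,.0837],-1.5)
```

```text
slide [0.0, -0.01, 15.74] roll -0.001 or 3.141 q7 -0.63 rows 4
```

Call:
move_arm([
  [0,0,4],
  [0,0,8],
  [0,0,11],
  [0,0,13],
  [0,0,14.5],
  [0,0,15.5],
  [0,0,15.7],
  [0,0,15.7],
  [0,0,15.7],
], roll=[0,0,0,0,0,0,0,0,0])

```text
time: 67.65
position: [0.4386, 0.2279, 0.085]
tool_rot: [-2.25, -2.192, -0.002]
ft_force: [0.9, -0.0, -0.0]
grip_width: 0.298
grip_force: 0.0
```

Call:
move_arm([
  [0,0,0],
  [0,0,0],
  [0,0,0],
  [0,0,0],
  [0,0,0],
], roll=[0,0,0,0,0], gripper=0.0, squeeze=20)

```text
time: 68.15
position: [0.4388, 0.2278, 0.0848]
tool_rot: [2.25, 2.192, 0.003]
ft_force: [2.1, 0.4, 2.6]
grip_width: 0.118
grip_force: 20.0
```

Call:
move_arm([
  [0,0.3,0],
  [0,0.8,0],
  [0,1.5,0],
  [0,2.5,0],
  [0,3.5,0],
  [0,4.5,0],
  [0,5.5,0],
  [0,6.5,0],
  [0,7.5,0],
  [0,8.5,0],
  [0,9.5,0],
  [0,10.5,0],
  [0,11.5,0],
  [0,12.5,0],
  [0,13.5,0],
  [0,14.5,0],
  [0,15.3,0],
  [0,15.8,0],
  [0,16,0],
  [0,16,0],
], roll=[0,0,0,0,0,0,0,0,0,0,0,0,0,0,0,0,0,0,0,0])

```text
time: 70.15
position: [0.5983, 0.2241, 0.0848]
tool_rot: [-2.249, -2.192, -0.001]
ft_force: [-0.1, -0.0, 4.6]
grip_width: 0.119
grip_force: 20.0
```

Call:
move_arm([
  [0,0.3,0],
  [0,0.8,0],
  [0,1.4,0],
  [0,2,0],
  [0,2.6,0],
  [0,3.1,0],
  [0,3.5,0],
  [0,3.8,0],
  [0,4,0],
  [0,4,0],
], roll=[0,0,0,0,0,0,0,0,0,0])

```text
time: 71.15
position: [0.6379, 0.2231, 0.0848]
tool_rot: [-2.249, -2.192, -0.001]
ft_force: [-0.8, 0.3, 5.4]
grip_width: 0.115
grip_force: 20.0
```

Push to the stop.

Call:
move_arm([
  [0,0.1,0],
  [0,0.2,0],
  [0,0.3,0],
  [0,0.3,0],
], roll=[0,0,0,0])

```text
time: 71.55
position: [0.6378, 0.2232, 0.0848]
tool_rot: [-2.245, -2.189, 0.006]
ft_force: [-8.6, 0.2, 10.1]
grip_width: 0.116
grip_force: 20.0
```

Call:
move_arm([
  [0,0.1,0],
  [0,0.2,0],
  [0,0.2,0],
], roll=[0,0,0])

```text
time: 71.85
position: [0.6376, 0.2232, 0.0847]
tool_rot: [-2.242, -2.187, 0.011]
ft_force: [-14.4, -0.9, 14.5]
grip_width: 0.119
grip_force: 20.0
```

Hard against the stop (0.1994 m travelled). Relax, release and rise.

Call:
move_arm([
  [0,-0.3,0],
  [0,-0.45,0],
  [0,-0.45,0],
], roll=[0,0,0])

```text
time: 72.15
position: [0.6379, 0.2232, 0.0848]
tool_rot: [-2.248, -2.192, -0.001]
ft_force: [-1.4, -0.3, 6.4]
grip_width: 0.118
grip_force: 20.0
```

Call:
move_arm([
  [0,0,0],
  [0,0,0],
  [0,0,0],
  [0,0,-1],
  [0,0,-3],
  [0,0,-6],
  [0,0,-10],
  [0,0,-14],
  [0,0,-16],
  [0,0,-16],
], roll=[0,0,0,0,0,0,0,0,0,0], gripper=2.6)

```text
time: 73.15
position: [0.6405, 0.222, 0.2488]
tool_rot: [2.248, 2.19, 0.01]
ft_force: [0.3, -1.1, -0.6]
grip_width: 0.295
grip_force: 0.0
```

Run:
```python
from h import *
c,i=look("w19")
a=cams.get_image("side")
cv2.imwrite("pics/f.png",np.hstack([cv2.resize(a[60:420,180:500],(400,450)),cv2.resize(i,(400,300))[:, :] if 0 else cv2.copyMakeBorder(cv2.resize(i,(400,300)),0,150,0,0,0)])[:,:,::-1])
```

```text
(no output)
```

View pics/f.png

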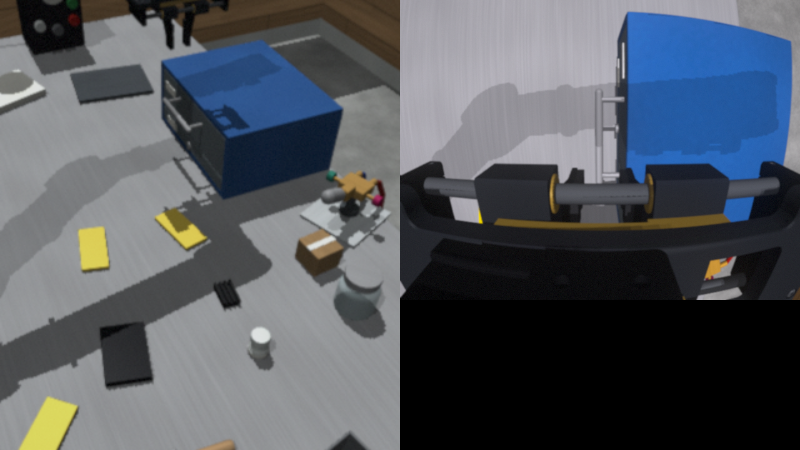

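Drawer flush, all blanks and the cutter cleared, other things untouched.

```bash
python3 -c "
from bench import workorder
print(workorder.close_job())"
```

```text
the job is handed in; nothing more can be done
None
```

The job is handed in: all four blanks found (three blue, one red) are squared on their piles, the cutter lies in the tray and the drawer is fully home; the first two blanks were briefly pressed at about 13 N and 10 N before release, and the hand-in call returned no verdict.

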